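# Unload the clamping jigs and pile the plates under the weight

## Task

Take the bonded plastic plates out of the bench jigs, flipping each toggle clamp up past centre first so that it stays open (some jigs may be empty: leave their clamps alone), and pile them flat on the grey stand, centred and lengthwise along it, the longest at the bottom and the shortest on top. Then set the knobbed steel weight on top of the pile, centred, its long side along the stand, and swing the opened clamps back down shut. Do not disturb the bottle or the tip rack.

Things in the scene. Friction and masses are not known exactly. Their poses are not given: they have to be found in the camera images.
- plate_long: Plain off-white rigid plastic plate, 100 x 60 x 10 mm (x, y, z), about 72 g; may be absent. Origin at the centre of its underside, x along its length, z up. If present it starts lying in jig_long, whose clamp is shut on it.
- plate_mid: Plain off-white rigid plastic plate, 84 x 60 x 10 mm (x, y, z), about 60 g; may be absent. Origin at the centre of its underside, x along its length, z up. If present it starts lying in jig_mid, whose clamp is shut on it.
- plate_short: Plain off-white rigid plastic plate, 68 x 60 x 10 mm (x, y, z), about 49 g; may be absent. Origin at the centre of its underside, x along its length, z up. If present it starts lying in jig_short, whose clamp is shut on it.
- jig_long: Grey metal clamping jig fixed to the bench, for plate_long; the jigs look alike but for the nest's length. Origin on the bench under the nest's centre, x points from the nest to the hinge tower, z up. Base 10 mm high, 76 mm wide, x = -57.5 to +112.5 mm. Hinge tower: x = +65 to +91 mm, 30 mm wide, 74 mm high.
- clamp_long (a joint): Angle of this jig's clamp arm: 0 = shut (arm level over the nest, rubber foot on the plate or just over the empty nest), 1.8 = stop, leaning back open beyond the tower. It turns up and over, about the jig's +y axis. Only its weight (0.25 kg) moves it: below about 1.4 rad it falls shut, beyond that it falls open and stays. About 2 N at the grip moves it.
- grip_long (a point): The middle of the clamp arm's grey round grip (18 mm thick), on the moving arm. Shut, it lies at x = -38, y = 0, z = 98 mm in the jig's frame, the grip sloping up away from the hinge; it moves on a circle of 119 mm radius about the hinge. The whole arm is at most 18 mm wide in y.
- hinge_long (a point): The hinge axis of this clamp, at x = +75, y = 0, z = 62 mm in the jig's frame; the axis runs along the jig's y.
- nest_long (a point): Centre of the top of this jig's riser (100 mm in x, 40 mm in y, top 30 mm above the bench), on which the plate lies, overhanging 10 mm at both long sides; axes as the jig's. End lips and four small posts (x = +/-45, y = +/-35 mm, 7 mm long) rise 6 mm above it with 2 mm play; the middle 83 mm of the long sides is open to fingers.
- jig_mid: Grey metal clamping jig fixed to the bench, for plate_mid; the jigs look alike but for the nest's length. Origin on the bench under the nest's centre, x points from the nest to the hinge tower, z up. Base 10 mm high, 76 mm wide, x = -57.5 to +112.5 mm. Hinge tower: x = +65 to +91 mm, 30 mm wide, 74 mm high.
- clamp_mid (a joint): Angle of this jig's clamp arm: 0 = shut (arm level over the nest, rubber foot on the plate or just over the empty nest), 1.8 = stop, leaning back open beyond the tower. It turns up and over, about the jig's +y axis. Only its weight (0.25 kg) moves it: below about 1.4 rad it falls shut, beyond that it falls open and stays. About 2 N at the grip moves it.
- grip_mid (a point): The middle of the clamp arm's grey round grip (18 mm thick), on the moving arm. Shut, it lies at x = -38, y = 0, z = 98 mm in the jig's frame, the grip sloping up away from the hinge; it moves on a circle of 119 mm radius about the hinge. The whole arm is at most 18 mm wide in y.
- hinge_mid (a point): The hinge axis of this clamp, at x = +75, y = 0, z = 62 mm in the jig's frame; the axis runs along the jig's y.
- nest_mid (a point): Centre of the top of this jig's riser (84 mm in x, 40 mm in y, top 30 mm above the bench), on which the plate lies, overhanging 10 mm at both long sides; axes as the jig's. End lips and four small posts (x = +/-37, y = +/-35 mm, 7 mm long) rise 6 mm above it with 2 mm play; the middle 67 mm of the long sides is open to fingers.
- jig_short: Grey metal clamping jig fixed to the bench, for plate_short; the jigs look alike but for the nest's length. Origin on the bench under the nest's centre, x points from the nest to the hinge tower, z up. Base 10 mm high, 76 mm wide, x = -57.5 to +112.5 mm. Hinge tower: x = +65 to +91 mm, 30 mm wide, 74 mm high.
- clamp_short (a joint): Angle of this jig's clamp arm: 0 = shut (arm level over the nest, rubber foot on the plate or just over the empty nest), 1.8 = stop, leaning back open beyond the tower. It turns up and over, about the jig's +y axis. Only its weight (0.25 kg) moves it: below about 1.4 rad it falls shut, beyond that it falls open and stays. About 2 N at the grip moves it.
- grip_short (a point): The middle of the clamp arm's grey round grip (18 mm thick), on the moving arm. Shut, it lies at x = -38, y = 0, z = 98 mm in the jig's frame, the grip sloping up away from the hinge; it moves on a circle of 119 mm radius about the hinge. The whole arm is at most 18 mm wide in y.
- hinge_short (a point): The hinge axis of this clamp, at x = +75, y = 0, z = 62 mm in the jig's frame; the axis runs along the jig's y.
- nest_short (a point): Centre of the top of this jig's riser (68 mm in x, 40 mm in y, top 30 mm above the bench), on which the plate lies, overhanging 10 mm at both long sides; axes as the jig's. End lips and four small posts (x = +/-29, y = +/-35 mm, 7 mm long) rise 6 mm above it with 2 mm play; the middle 51 mm of the long sides is open to fingers.
- stand_top (a point): Centre of the top of the grey stacking stand fixed to the bench, 30 mm above the bench; x along its length, z up. The top is 100 mm long in x and 40 mm wide in y (a plate overhangs 10 mm at both long sides); its foot is 130 x 100 x 8 mm.
- weight: Steel weight, 0.42 kg: flat slab 64 x 50 x 16 mm with a knob on top, 20 mm in diameter, from 20 to 46 mm above the underside. Origin at the centre of the underside, x along the 64 mm side, z up. Starts on the open bench.
- bottle: Bystander: amber bottle, 60 mm in diameter, 110 mm high; origin at the centre of its underside. To be left alone.
- tip_rack: Bystander: grey pipette tip rack, 85 x 120 x 51 mm; origin at the centre of its underside. To be left alone.
Not all that is in view belongs to the job. Leave any green or orange look-alike of the jig_short alone.

How it is judged:
By the outcome, as a careful person would: the job done as asked, in the order asked, and still so for the second after the job is handed in, with the robot touching nothing.
Of plate_long, plate_mid, plate_short only 2 to 3 are there at a start; the rules pass over those that are not, and their reading is None.
At some moment in a run one of weight may be knocked a few centimetres aside while the robot is not near it.
Once in a run the grip may slacken for a moment while it holds something.
It also fails if it takes over 210 s, if anything falls off the work surface, if the arm or the gripper's body presses on something with over 40 N, if the wrist force passes 120 N, or if a joint passes its speed limit or range.

## Robot

A 6-joint arm with a two-finger parallel gripper is mounted at the origin on the work surface. World frame = base frame: x ahead of the robot, y to its left, z up, the work surface at z = 0. Lengths are in mm, angles in rad, forces in N, time in s.
With the tool pointing down it reaches from about 350 to 775 mm from the base axis. Payload 7.3 kg.
Tool frame: the origin (TCP) lies at the very end of the fingers, on their centre line; the grasp point (between the pads) lies 19 mm behind it (bot.grasp_offset is the distance from the TCP to the grasp point, in mm); z points along the fingers, y is the direction in which the jaws open and shut (so a half turn about z gives the same grasp; the last joint's range is limited). The gripper opens to 92 mm and grips with 3 to 60 N. Pads are 19 mm wide; open, the fingers measure 130 mm over their backs; the gripper's body (75 mm by 190 mm) begins 47 mm behind the grasp point.
Start: joints at [1.199, 0.342, 1.524, -0, 1.275, -0.146], TCP at [117.524, 511.696, 226.741] pointing down, gripper open.
Joint ranges: [-2.53, 2.53], [-0.77, 2.02], [0.04, 2.7], [-1, 4.14], [0.28, 2.66], [-3.11, 3.11]. Speed limits (rad/s): [2.57, 2.57, 3.14, 3.14, 3.14, 3.14].

## Interface

Orientations are given as [roll, pitch, yaw] about the fixed x, y, z axes, in that order (R = Rz(yaw) Ry(pitch) Rx(roll)).
In Python, from plant import bot gives the robot as it stands.
- The arm moves only by the tool servo_tool, never from a script. Its arguments are lists of equal length, an entry for each row: "angular": the turn, a rotation vector about the world's x, y, z in degrees, a list of three; "slide": the shift along the world's x, y, z in mm, a list of three; "grip": the opening, from -1 (shut) to 1 (fully open), so that 0 is half open. In form: {"angular": [[ax, ay, az], ...], "slide": [[dx, dy, dz], ...], "grip": [grip, ...]}. A call has 1 to 10 rows; each row is the pose to reach, as a shift and turn from the pose commanded when the call began; what a row does not reach only later rows make up. A row lasts 1/12 s, in which the tool goes at most 41.7 mm and 7.16 degrees, less where a joint would pass 70% of its speed; a pose out of reach is approached as far as the arm can. A call with a gripper value outside its range is refused whole. The fingers move at their own pace and stop on an object; the grip force is fixed at half the most. Time passes only in rows, so rows that repeat a pose let the fingers close. It gives the time, the measured TCP pose, the force and the opening at its end, in the units of the state.
- bot.get_obs(): the state, without advancing time (a new reading comes with each control period).
- bot.capture(name): name is "scene" or "top" or "wrist"; returns a dict with "img" (400x640x3 uint8, blue, green, red), "range_z" (400x640 float32, mm along the optical axis (not along the pixel's ray), 0 where there is no reading), "fov_y" (degrees; the focal length in pixels is half the picture's height over the tangent of half this angle, whatever the lens; pixels are square), "cx", "cy" (the principal point, pixels), "R" (3x3) and "t" (3): a world point X has camera coordinates R X + t; the wrist camera has in their place "T_tool_cam" (4x4, takes a point from camera to tool coordinates, whose origin is the TCP and whose axes are the flange's). Camera axes: x right, y down, z forward; pixel columns grow to the right and rows downward; lengths in mm; the calibration is good to about 2 mm. A picture is of the moment at which its call begins: read the wrist's pose just before it.
- bot.close_job(): hands the job in, once; it reports no verdict.
The state is a dict: "time": time; "joint_positions": joint angles; "dq": joint speeds; "tau": joint torques, N m; "tool_pos": TCP position; "tcp_rot": TCP orientation; "contact_force": force on the tool from outside, world axes, zero at the start; "moment": the same for the moment, N m; "grip_width": finger opening in mm.
Only numpy, scipy, OpenCV 4.12 (cv2) and the standard library are available. Lean on these libraries where they do the work, as an engineer would, in place of code of your own. Each camera call takes 0.05 s, during which the arm holds its last target.

## Working session

There is one attempt and no reset: what is moved stays moved. The work goes in short steps, Python scripts to look and compute and a tool call to move; the robot and the scene stay as the last step left them, time stands still between calls to the robot, and variables do not carry over. Pictures are saved under pics/ and viewed, and the job is handed in when it is done.

Besides the shell and the picture viewer there is one more tool, called after ">>>" by a JSON object that holds its "op" and its "data". servo_tool: Moves the arm, as the interface text tells. Its arguments: {"type":"object","properties":{"angular":{"type":"array","items":{"type":"array","items":{"type":"number"}}},"slide":{"type":"array","items":{"type":"array","items":{"type":"number"}}},"grip":{"type":"array","items":{"type":"number"}}},"required":["angular","slide","grip"]}

```bash
ls; mkdir -p pics
python3 - <<'E'
from plant import bot
import cv2
print(bot.get_obs(), bot.grasp_offset)
for n in ("scene","top","wrist"):
    c=bot.capture(n); cv2.imwrite(f"pics/{n}0.png",c["img"])
    print(n,c["fov_y"],c["cx"],c["cy"],c.get("R"),c.get("t"),c.get("T_tool_cam"))
E
```

```text
pics
{'time': 0.0, 'joint_positions': array([ 1.19900510e+00,  3.42690248e-01,  1.52504396e+00,  5.56485361e-06,
        1.27542710e+00, -1.46014851e-01]), 'dq': array([-2.26599647e-04,  8.09922133e-05, -2.87111071e-03, -7.58189259e-04,
        1.40578765e-03,  8.50482838e-04]), 'tau': array([ 1.45920269e-03, -4.31238449e+01, -2.44223267e+01,  7.19418470e-02,
        5.59475936e-02, -1.66351938e-04]), 'tool_pos': array([117.35484221, 511.27544727, 226.05243301]), 'tcp_rot': array([-3.14004147e+00, -2.33498211e-04,  2.91581447e+00]), 'contact_force': array([-0.09971165, -0.45590696, -0.32161351]), 'moment': array([0.02743248, 0.01948167, 0.0348018 ]), 'grip_width': 91.8268797420224} 18.8
scene 55.95221926035468 317.0836060370181 191.82320036371632 [[ 0.5465826   0.8373292   0.01128148]
 [ 0.60704109 -0.38690562 -0.69412186]
 [-0.57684364  0.38624325 -0.71976911]] [-241.15716742 -208.74403893 1163.08474301] None
top 51.96615887028972 322.7597011207477 198.308184041641 [[-0.0561039  -0.9984143   0.00460803]
 [-0.97764012  0.05399854 -0.20323373]
 [ 0.20266264 -0.0159072  -0.97911941]] [ 12.52720188 466.37919561 935.50970999] None
wrist 64.3541989782914 321.7461429949543 203.58691971831695 None None [[ 6.68527684e-04 -9.69674241e-01 -2.44400121e-01  6.62645891e+01]
 [ 9.99999464e-01  8.41555266e-04 -6.03547732e-04  1.53708814e-01]
 [ 7.90920898e-04 -2.44399586e-01  9.69674284e-01 -1.57811879e+02]
 [ 0.00000000e+00  0.00000000e+00  0.00000000e+00  1.00000000e+00]]
```

View pics/scene0.png

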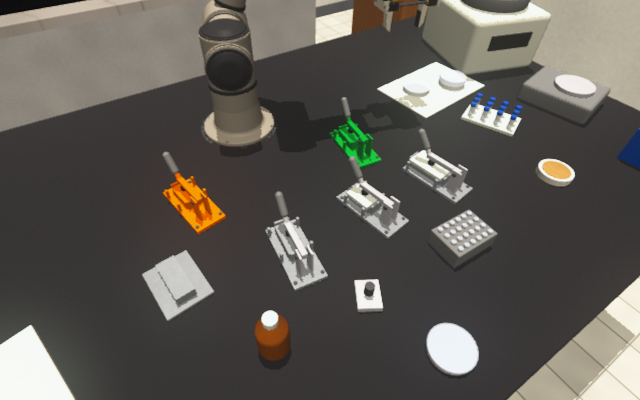

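View pics/top0.png

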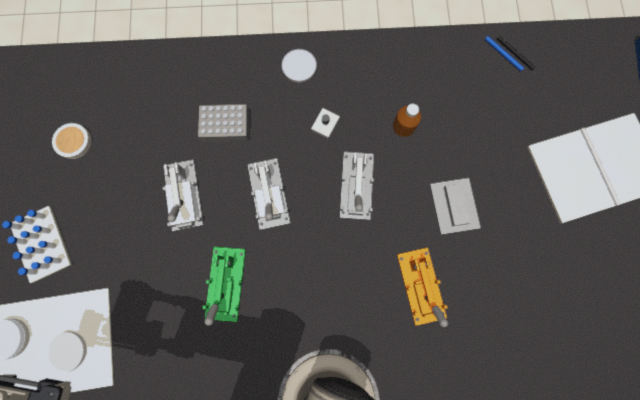

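View pics/wrist0.png

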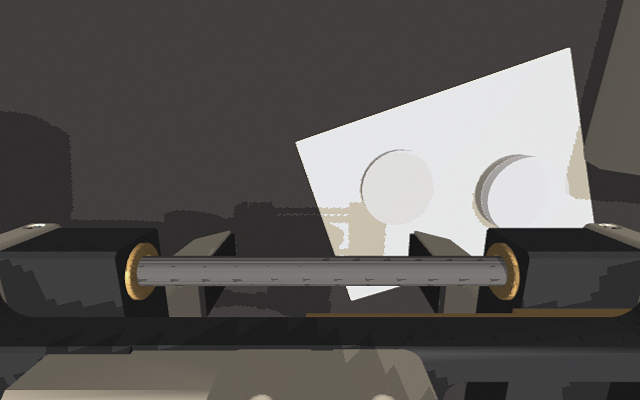

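```bash
cat > h.py <<'E'
from plant import bot
import cv2, numpy as np
from scipy.spatial.transform import Rotation as Ro
np.set_printoptions(precision=1,suppress=True)
def cam(n):
    o=bot.get_obs(); c=bot.capture(n); c['f']=200/np.tan(np.radians(c['fov_y']/2))
    if 'T_tool_cam' in c and c['T_tool_cam'] is not None and n=='wrist':
        T=np.eye(4);T[:3,:3]=Ro.from_euler('xyz',o['tcp_rot']).as_matrix();T[:3,3]=o['tool_pos']
        W=T@c['T_tool_cam']; c['R']=W[:3,:3].T; c['t']=-c['R']@W[:3,3]
    return c
def cloud(c):
    v,u=np.mgrid[0:400,0:640]; z=c['range_z']
    P=np.stack([(u-c['cx'])/c['f']*z,(v-c['cy'])/c['f']*z,z],-1)
    return (P-c['t'])@c['R']   # R^T (p-t)
def ray(c,u,v,z):
    d=c['R'].T@np.array([(u-c['cx'])/c['f'],(v-c['cy'])/c['f'],1]); o=-c['R'].T@c['t']
    return o+d*(z-o[2])/d[2]
def proj(c,X):
    p=c['R']@np.array(X)+c['t']; return c['f']*p[0]/p[2]+c['cx'],c['f']*p[1]/p[2]+c['cy']
def save(c,name,box=None,k=1):
    im=c['img']
    if box: im=im[box[1]:box[3],box[0]:box[2]]
    cv2.imwrite(f'pics/{name}.png',cv2.resize(im,None,fx=k,fy=k,interpolation=cv2.INTER_CUBIC))
E
python3 - <<'E'
from h import *
c=cam('top'); save(c,'t1',(150,90,350,240),4); save(c,'t2',(300,90,500,240),4)
P=cloud(c)
for u,v in [(182,225),(268,222),(357,212),(456,228),(325,122),(400,134),(222,120)]: print(u,v,P[v,u])
s=cam('scene'); save(s,'s1',(250,120,500,300),3.2)
E
```

```text
182 225 [422.3 325.8  36.1]
268 222 [422.6 124.1   7.2]
357 212 [430.9 -94.3  34.2]
456 228 [ 382.5 -339.     3.4]
325 122 [663.4 -30.2  39.5]
400 134 [ 630.1 -221.    15.7]
222 120 [681.4 227.3  42.7]
```

View pics/t1.png

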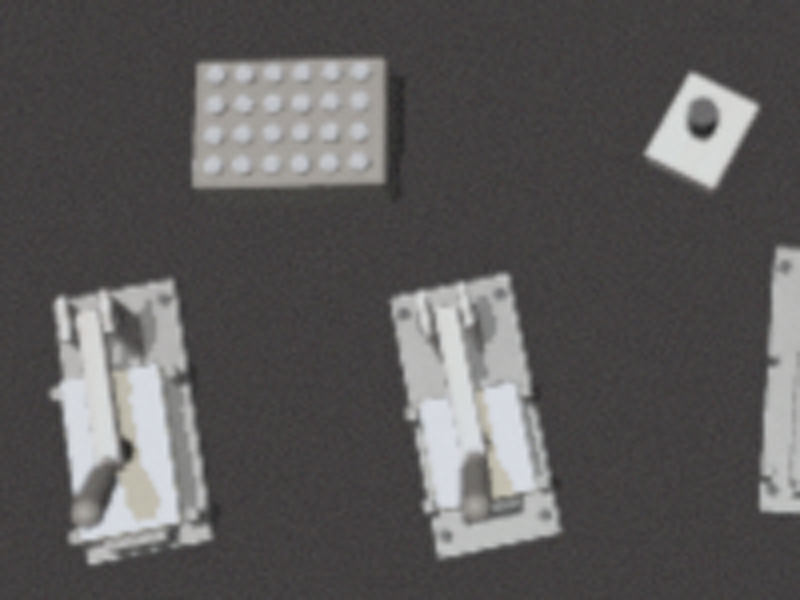

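View pics/t2.png

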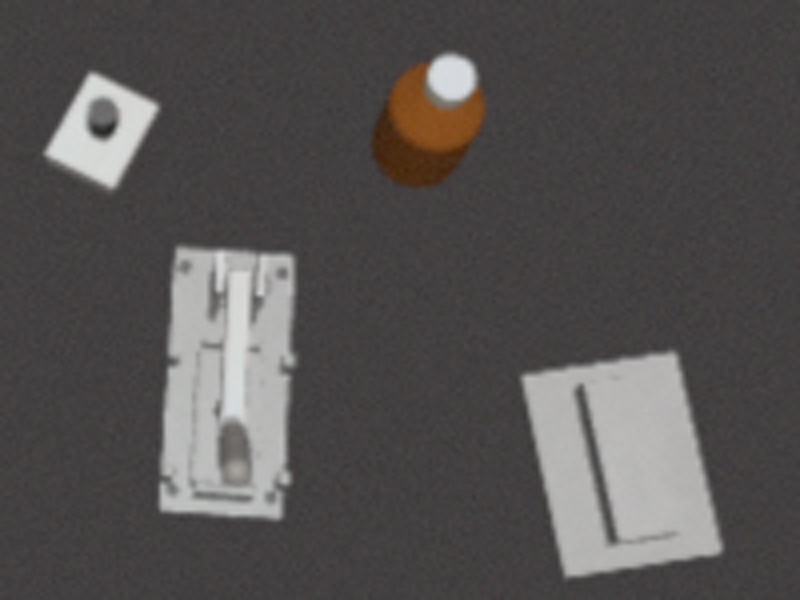

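View pics/s1.png

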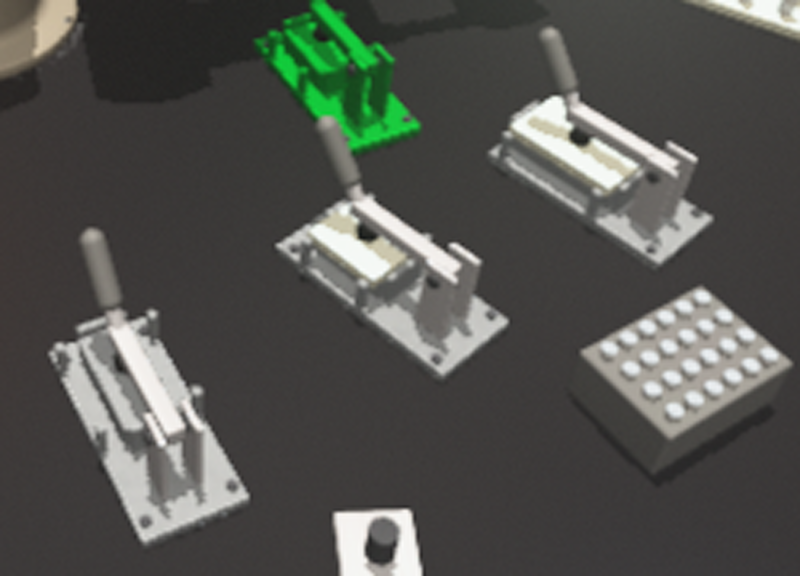

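```bash
cat > m1.py <<'E'
from h import *
c=cam('top')
def pts(L,z,ox): 
    return np.array([ray(c,ox+(x+.5)/4-.5,90+(y+.5)/4-.5,z)[:2] for x,y in L])
def rep(n,L,z,ox):
    p=pts(L,z,ox); print(n,'centre',p.mean(0),'edges',[round(float(np.linalg.norm(p[i]-p[(i+1)%4])),1) for i in range(4)],'yaw(edges)',[round(float(np.degrees(np.arctan2(*(p[(i+1)%4]-p[i])[::-1]))),1) for i in range(4)]); print(p.tolist())
# order TL,TR,BR,BL
rep('L',[(55,300),(175,279),(212,541),(88,564)],10,150)
rep('M',[(391,298),(509,273),(561,534),(437,558)],10,150)
rep('R',[(177,247),(295,254),(283,519),(160,511)],10,300)
rep('S',[(523,375),(677,352),(722,551),(566,578)],8,300)
rep('W',[(692,71),(759,105),(714,189),(645,155)],16,150)
rep('Lp',[(62,380),(158,363),(180,526),(84,543)],40,150)
rep('Mp',[(417,403),(517,382),(535,488),(438,510)],40,150)
E
python3 m1.py
```

```text
L centre [503.6 333.8] edges [76.2, 170.7, 76.2, 171.0] yaw(edges) [-82.7, -171.9, 97.5, 8.0]
[[583.285082599153, 383.54315995286106], [593.0016779804873, 308.0075052873358], [423.96609064962666, 284.0709723313512], [413.9659235500018, 359.6426130111806]]
M centre [495.2 121.2] edges [76.1, 171.0, 77.1, 169.0] yaw(edges) [-80.6, -171.2, 97.9, 8.5]
[[572.980581461434, 171.58368944375098], [585.3943966792783, 96.48482693359368], [416.4290353629654, 70.17682599432958], [405.818237154572, 146.59083568513407]]
R centre [ 504.1 -101.4] edges [75.3, 171.1, 76.0, 170.8] yaw(edges) [-96.7, 172.9, 83.1, -7.3]
[[593.3408907991795, -74.7147775762696], [584.5739876226793, -149.54571650705057], [414.7497306261837, -128.30063550679262], [423.926730186991, -52.905172992360896]]
S centre [ 438.7 -342.2] edges [99.3, 127.8, 98.6, 129.6] yaw(edges) [-84.5, -174.9, 96.6, 5.5]
[[498.0000343329855, -286.76823758463723], [507.5273994406296, -385.6365965297654], [380.19799505948413, -397.10519739740255], [368.9419393955834, -299.1244801772609]]
W centre [672.8 -31.6] edges [49.2, 64.3, 49.8, 65.1] yaw(edges) [-121.6, 149.7, 59.4, -30.8]
[[713.5870587339657, -27.127557759205], [687.7731401856183, -69.02662290563912], [632.2586336075075, -36.63860689363343], [657.6182073741027, 6.212399209020429]]
Lp centre [476.3 330.4] edges [58.5, 102.1, 57.3, 101.8] yaw(edges) [-82.7, -172.1, 97.1, 8.6]
[[522.9736430476861, 366.7369363445748], [530.4354218277149, 308.73995575747614], [429.3470858546482, 294.6737977286562], [422.2777117041838, 351.53072648225856]]
Mp centre [468.6 116.7] edges [61.7, 66.5, 59.2, 67.2] yaw(edges) [-80.9, -172.6, 99.8, 9.5]
[[496.79549171894797, 152.03607050350308], [506.5427959567294, 91.11507067261971], [440.61956606049097, 82.59196385509001], [430.4888720857142, 140.9577075136094]]
```

>>> {"op": "servo_tool", "data": {"angular": [[0, 0, 20.8], [0, 0, 20.8], [0, 0, 20.8], [0, 0, 20.8], [0, 0, 20.8], [0, 0, 20.8], [0, 0, 20.8], [0, 0, 20.8], [0, 0, 20.8], [0, 0, 20.8]], "slide": [[32, -18.7, 0], [64, -37.4, 0], [96, -56, 0], [128, -75, 0], [160, -93, 0], [193, -112, 0], [225, -131, 0], [257, -150, 0], [289, -168, 0], [321.3, -186.9, 0]], "grip": [0, -0.2, -0.2, -0.2, -0.2, -0.2, -0.2, -0.2, -0.2, -0.2]}}

```text
time: 1.13
tool_pos: [440.2, 323.6, 226.8]
tcp_rot: [3.141, 0.0, -3.004]
contact_force: [0.5, 1.0, -0.6]
grip_width: 37.5
```

>>> {"op": "servo_tool", "data": {"angular": [[0, 0, 0], [0, 0, 0], [0, 0, 0]], "slide": [[0, 0, 0], [0, 0, 0], [0, 0, 0]], "grip": [-0.2, -0.2, -0.2]}}

```text
time: 1.38
tool_pos: [438.3, 324.8, 226.5]
tcp_rot: [3.141, -0.001, -3.005]
contact_force: [-0.6, 0.2, 0.7]
grip_width: 36.6
```

Run:
```python
from h import *
o=bot.get_obs();print(o['tool_pos'],np.degrees(o['tcp_rot']),o['grip_width'],o['time'],o['joint_positions'])
c=cam('wrist');save(c,'w1')
```

```text
[438.3 324.8 226.5] [ 180.    -0.1 -172.2] 36.64900479542121 1.3833 [ 0.5  0.4  1.5  0.   1.3 -1.2]
```

View pics/w1.png

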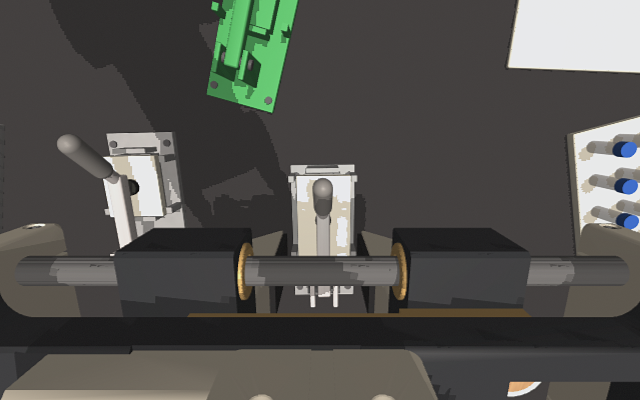

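Run:
```python
from h import *
c=cam('wrist');P=cloud(c)
o=np.array([476.4,330.0]);a=np.radians(7.9);x=np.array([np.cos(a),np.sin(a)]);y=np.array([-x[1],x[0]])
for v in range(170,232,5):
    p=P[v,322]; d=p[:2]-o; print(v,d@x,d@y,p[2])
```

```text
170 -55.4114763757472 1.1442442173785163 35.29469864798355
175 -49.75117387363387 1.1488778514643765 34.670736640207885
180 -58.527901840976426 1.12687607762861 117.64023149946262
185 -55.03645212216129 1.1288783737710464 121.99203317426685
190 -51.22954301924342 1.131504330522077 124.2867093028914
195 -46.19556129002384 1.1361414378766796 120.87501536446216
200 -40.82393883602541 1.1411926594440542 116.66394206032055
205 -33.674028663674115 1.1487974642857794 106.1810201604945
210 -26.63996314507051 1.1559754677608824 97.54809201255672
215 -18.653796362664437 1.1643022837059316 86.76580731341573
220 -7.537179587071606 1.17673466936048 67.09939982108303
225 -2.9405234874086954 1.1799193018903682 69.7930792154612
230 3.26295370868248 1.185264714815533 67.63088060618169
```

>>> {"op": "servo_tool", "data": {"angular": [[0, 0, 0], [0, 0, 0], [0, 0, 0], [0, 0, 0], [0, 0, 0], [0, 0, 0], [0, 0, 0], [0, 0, 0], [0, 0, 0], [0, 0, 0]], "slide": [[0, 0, -30], [0, 0, -60], [0, 0, -90], [0, 0, -120], [0, 0, -140], [0, 0, -147.7], [0, 0, -147.7], [0, 0, -147.7], [0, 0, -147.7], [0, 0, -147.7]], "grip": [-0.2, -0.2, -0.2, -0.2, -0.2, -0.2, -0.2, -0.5, -0.8, -0.8]}}

```text
time: 2.32
tool_pos: [439.6, 325.5, 80.7]
tcp_rot: [3.14, 0.003, -3.004]
contact_force: [0.2, -0.4, -0.1]
grip_width: 21.2
```

>>> {"op": "servo_tool", "data": {"angular": [[0, 0, 0], [0, 0, 0], [0, 0, 0]], "slide": [[0, 0, 0], [0, 0, 0], [0, 0, 0]], "grip": [-0.8, -0.8, -0.8]}}

```text
time: 2.57
tool_pos: [439.5, 325.6, 80.5]
tcp_rot: [3.14, 0.003, -3.004]
contact_force: [-1.0, 1.9, 6.3]
grip_width: 17.5
```

Run:
```python
import numpy as np
for yaw in (7.9,8.7):
  a=np.radians(yaw);print(yaw)
  for k in range(1,20):
    t=17.67+k*5; 
    dx=75-118.6*np.cos(np.radians(t))+38; dz=62+118.6*np.sin(np.radians(t))-98
    print(k*5,[round(float(dx*np.cos(a)),1),round(float(dx*np.sin(a)),1),round(float(dz),1)])
```

```text
7.9
5 [3.5, 0.5, 9.7]
10 [7.9, 1.1, 19.1]
15 [13.0, 1.8, 28.0]
20 [18.9, 2.6, 36.5]
25 [25.6, 3.5, 44.4]
30 [32.8, 4.6, 51.7]
35 [40.7, 5.6, 58.3]
40 [49.1, 6.8, 64.2]
45 [58.0, 8.0, 69.4]
50 [67.3, 9.3, 73.7]
55 [76.9, 10.7, 77.2]
60 [86.8, 12.1, 79.9]
65 [96.9, 13.5, 81.6]
70 [107.2, 14.9, 82.5]
75 [117.4, 16.3, 82.5]
80 [127.6, 17.7, 81.5]
85 [137.7, 19.1, 79.7]
90 [147.6, 20.5, 77.0]
95 [157.2, 21.8, 73.4]
8.7
5 [3.5, 0.5, 9.7]
10 [7.9, 1.2, 19.1]
15 [13.0, 2.0, 28.0]
20 [18.9, 2.9, 36.5]
25 [25.5, 3.9, 44.4]
30 [32.8, 5.0, 51.7]
35 [40.6, 6.2, 58.3]
40 [49.0, 7.5, 64.2]
45 [57.9, 8.9, 69.4]
50 [67.2, 10.3, 73.7]
55 [76.8, 11.7, 77.2]
60 [86.7, 13.3, 79.9]
65 [96.7, 14.8, 81.6]
70 [106.9, 16.4, 82.5]
75 [117.2, 17.9, 82.5]
80 [127.3, 19.5, 81.5]
85 [137.4, 21.0, 79.7]
90 [147.3, 22.5, 77.0]
95 [156.9, 24.0, 73.4]
```

Gripped at 17.5 mm, as it should be. Swinging open along the arc.

>>> {"op": "servo_tool", "data": {"angular": [[0, 0, 0], [0, 0, 0], [0, 0, 0], [0, 0, 0], [0, 0, 0], [0, 0, 0], [0, 0, 0], [0, 0, 0], [0, 0, 0], [0, 0, 0]], "slide": [[3.5, 0.5, 9.7], [7.9, 1.1, 19.1], [13, 1.8, 28], [18.9, 2.6, 36.5], [25.6, 3.5, 44.4], [32.8, 4.6, 51.7], [40.7, 5.6, 58.3], [49.1, 6.8, 64.2], [58, 8, 69.4], [67.3, 9.3, 73.7]], "grip": [-0.8, -0.8, -0.8, -0.8, -0.8, -0.8, -0.8, -0.8, -0.8, -0.8]}}

```text
time: 3.4
tool_pos: [504.4, 335.2, 152.5]
tcp_rot: [3.14, -0.004, -3.004]
contact_force: [-5.1, 6.0, -2.1]
grip_width: 17.6
```

>>> {"op": "servo_tool", "data": {"angular": [[0, 0, 0], [0, 0, 0], [0, 0, 0], [0, 0, 0], [0, 0, 0], [0, 0, 0], [0, 0, 0], [0, 0, 0], [0, 0, 0], [0, 0, 0]], "slide": [[9.6, 1.4, 3.5], [19.5, 2.8, 6.2], [29.6, 4.2, 7.9], [39.9, 5.6, 8.8], [50.1, 7, 8.8], [60.3, 8.4, 7.8], [70.4, 9.8, 6], [80.3, 11.2, 3.3], [89.9, 12.5, -0.3], [89.9, 12.5, -0.3]], "grip": [-0.8, -0.8, -0.8, -0.8, -0.8, -0.8, -0.8, -0.8, -0.8, -0.8]}}

```text
time: 4.23
tool_pos: [598.7, 349.4, 154.9]
tcp_rot: [3.136, 0.008, -3.004]
contact_force: [2.0, 8.2, 9.7]
grip_width: 16.4
```

Run:
```python
from h import *
c=cam('scene');save(c,'s2',(250,100,500,300),3.2)
c=cam('top');save(c,'t3',(100,90,300,240),4)
```

```text
(no output)
```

View pics/s2.png

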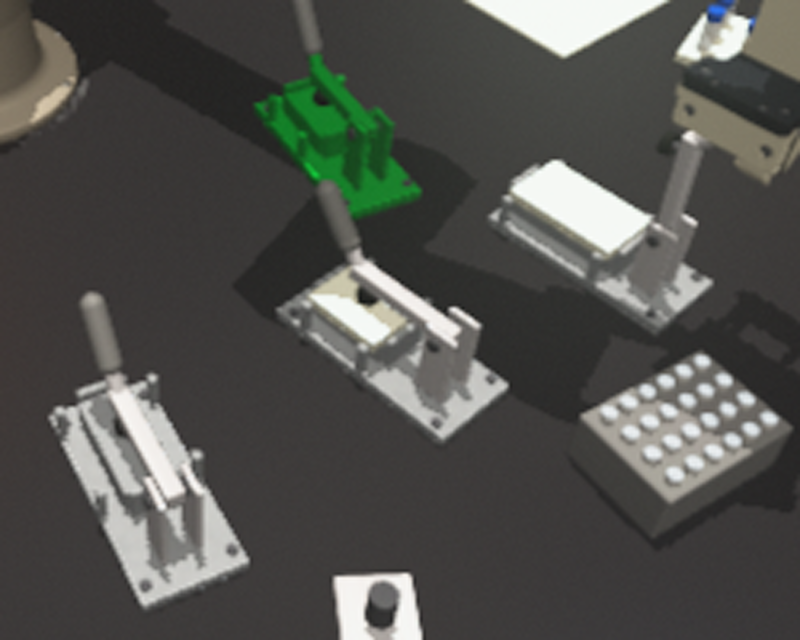

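>>> {"op": "servo_tool", "data": {"angular": [[0, 0, 0], [0, 0, 0], [0, 0, 0], [0, 0, 0], [0, 0, 0], [0, 0, 0], [0, 0, 0], [0, 0, 0], [0, 0, 0], [0, 0, 0]], "slide": [[9.3, 1.3, -4.4], [9.3, 1.3, -4.4], [9.3, 1.3, -4.4], [9.3, 1.3, -4.4], [9.3, 1.3, -4.4], [9.3, 1.3, 20], [9.3, 1.3, 50], [-20, -3, 70], [-50, -7, 80], [-80, -11, 80]], "grip": [-0.8, -0.8, -0.4, 0, 0, 0, 0, 0, 0, 0]}}

```text
time: 5.17
tool_pos: [516.0, 335.2, 234.7]
tcp_rot: [3.141, 0.004, -3.005]
contact_force: [0.1, -0.1, -0.2]
grip_width: 45.8
```

Run:
```python
from h import *
c=cam('scene');save(c,'s3',(250,100,500,300),3.2)
```

```text
(no output)
```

View pics/s3.png

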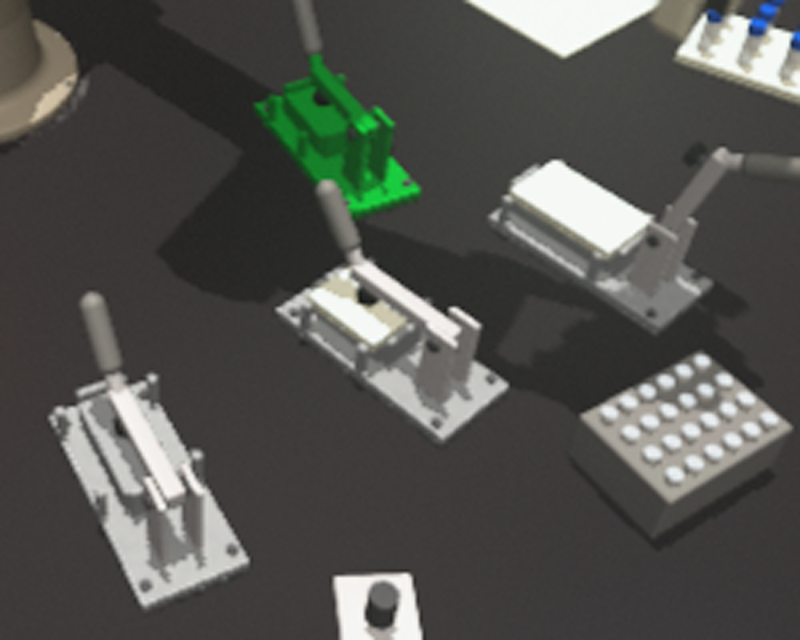

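>>> {"op": "servo_tool", "data": {"angular": [[0, 0, 0.8], [0, 0, 0.8], [0, 0, 0.8], [0, 0, 0.8], [0, 0, 0.8], [0, 0, 0.8], [0, 0, 0.8], [0, 0, 0.8], [0, 0, 0.8], [0, 0, 0.8]], "slide": [[-12, -32, 0], [-24, -64, 0], [-37, -96, 0], [-49, -128, 0], [-61, -160, 0], [-73, -192, 0], [-85.6, -224.3, 0], [-85.6, -224.3, 0], [-85.6, -224.3, 0], [-85.6, -224.3, 0]], "grip": [-0.2, -0.2, -0.2, -0.2, -0.2, -0.2, -0.2, -0.2, -0.2, -0.2]}}

```text
time: 6.05
tool_pos: [430.7, 111.3, 232.5]
tcp_rot: [3.141, 0.0, -2.991]
contact_force: [-0.5, 0.3, -0.4]
grip_width: 36.4
```

Run:
```python
from h import *
o=bot.get_obs();print(o['tool_pos'],np.degrees(o['tcp_rot']))
c=cam('wrist');save(c,'w2');P=cloud(c)
o=np.array([468,117.0]);a=np.radians(8.7);x=np.array([np.cos(a),np.sin(a)]);y=np.array([-x[1],x[0]])
for v in range(170,232,5):
    p=P[v,322]; d=p[:2]-o; print(v,d@x,d@y,p[2])
```

```text
[430.7 111.3 232.5] [ 180.     0.  -171.4]
170 -49.76490580592544 0.6238562301616734 10.235887776075346
175 -43.736452831645856 0.6190278468680968 10.407038742560353
180 -56.69877896758106 0.6006098090332896 119.6505299505224
185 -52.650759157624485 0.5969406970005798 121.39030139036389
190 -48.625964641769684 0.5932889712214708 123.13404011341913
195 -43.51497278801126 0.5900795594024383 119.91411803745413
200 -36.86016431810128 0.5871805562758176 110.8505856613069
205 -29.96052880907249 0.5839916583308343 102.15102149479675
210 -22.157445561305135 0.5806367123962203 91.35508566665729
215 -11.815460983257873 0.5771971930207508 73.21374467819287
220 -5.210891404772802 0.5729658355372274 69.3728130665556
225 0.3474224626135437 0.5685758767809097 69.29512335575316
230 6.501777803235311 0.5641341399496265 67.61449905583308
```

View pics/w2.png

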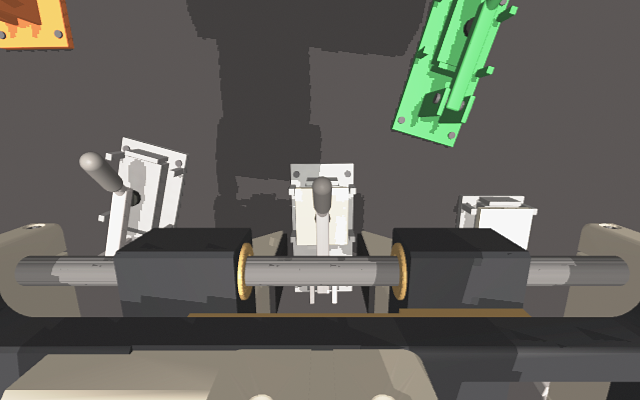

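>>> {"op": "servo_tool", "data": {"angular": [[0, 0, 0], [0, 0, 0], [0, 0, 0], [0, 0, 0], [0, 0, 0], [0, 0, 0], [0, 0, 0], [0, 0, 0], [0, 0, 0], [0, 0, 0]], "slide": [[1, 0, -30], [1, 0, -60], [1, 0, -90], [1, 0, -120], [1, 0, -143], [1, 0, -154.5], [1, 0, -154.5], [1, 0, -154.5], [1, 0, -154.5], [1, 0, -154.5]], "grip": [-0.2, -0.2, -0.2, -0.2, -0.2, -0.2, -0.2, -0.5, -0.8, -0.8]}}

```text
time: 6.93
tool_pos: [432.3, 111.7, 78.9]
tcp_rot: [-3.142, 0.002, -2.99]
contact_force: [-0.2, -0.8, -0.3]
grip_width: 21.3
```

>>> {"op": "servo_tool", "data": {"angular": [[0, 0, 0], [0, 0, 0], [0, 0, 0]], "slide": [[0, 0, 0], [0, 0, 0], [0, 0, 0]], "grip": [-0.8, -0.8, -0.8]}}

```text
time: 7.18
tool_pos: [432.3, 111.6, 78.9]
tcp_rot: [3.141, 0.003, -2.99]
contact_force: [-0.2, 2.2, 6.0]
grip_width: 17.2
```

>>> {"op": "servo_tool", "data": {"angular": [[0, 0, 0], [0, 0, 0], [0, 0, 0], [0, 0, 0], [0, 0, 0], [0, 0, 0], [0, 0, 0], [0, 0, 0], [0, 0, 0], [0, 0, 0]], "slide": [[3.5, 0.5, 9.7], [7.9, 1.2, 19.1], [13, 2, 28], [18.9, 2.9, 36.5], [25.5, 3.9, 44.4], [32.8, 5, 51.7], [40.6, 6.2, 58.3], [49, 7.5, 64.2], [57.9, 8.9, 69.4], [67.2, 10.3, 73.7]], "grip": [-0.8, -0.8, -0.8, -0.8, -0.8, -0.8, -0.8, -0.8, -0.8, -0.8]}}

```text
time: 8.02
tool_pos: [496.4, 121.9, 151.0]
tcp_rot: [3.14, -0.006, -2.99]
contact_force: [-6.2, 1.7, -1.4]
grip_width: 17.4
```

>>> {"op": "servo_tool", "data": {"angular": [[0, 0, 0], [0, 0, 0], [0, 0, 0], [0, 0, 0], [0, 0, 0], [0, 0, 0], [0, 0, 0], [0, 0, 0], [0, 0, 0], [0, 0, 0]], "slide": [[9.6, 1.4, 3.5], [19.5, 3, 6.2], [29.5, 4.5, 7.9], [39.7, 6.1, 8.8], [50, 7.6, 8.8], [60.1, 9.2, 7.8], [70.2, 10.7, 6], [80.1, 12.2, 3.3], [89.7, 13.7, -0.3], [99, 15.2, -4.7]], "grip": [-0.8, -0.8, -0.8, -0.8, -0.8, -0.8, -0.8, -0.8, -0.8, -0.8]}}

```text
time: 8.85
tool_pos: [599.7, 138.5, 149.3]
tcp_rot: [3.139, 0.006, -2.99]
contact_force: [2.5, 6.3, 9.1]
grip_width: 16.4
```

>>> {"op": "servo_tool", "data": {"angular": [[0, 0, 0], [0, 0, 0], [0, 0, 0], [0, 0, 0], [0, 0, 0], [0, 0, 0], [0, 0, 0], [0, 0, 0], [0, 0, 0]], "slide": [[0, 0, 0], [0, 0, 0], [0, 0, 0], [0, 0, 0], [0, 0, 20], [0, 0, 50], [-30, -5, 80], [-60, -10, 100], [-90, -14, 110]], "grip": [-0.8, -0.4, 0, 0, 0, 0, 0, 0, 0]}}

```text
time: 9.6
tool_pos: [507.2, 122.2, 259.2]
tcp_rot: [-3.141, 0.003, -2.991]
contact_force: [0.3, 0.1, 1.1]
grip_width: 45.7
```

Run:
```python
from h import *
c=cam('scene');save(c,'s4',(250,100,500,300),3.2)
```

```text
(no output)
```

View pics/s4.png

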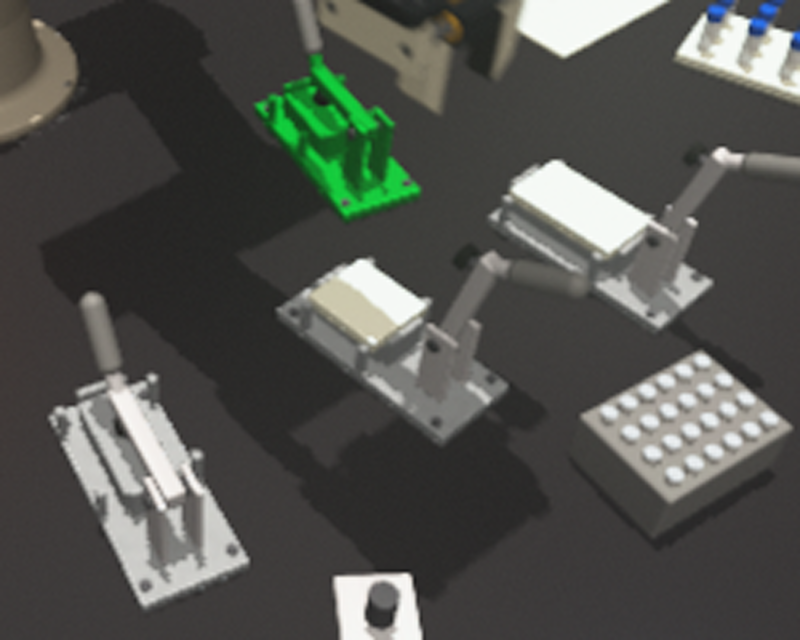

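>>> {"op": "servo_tool", "data": {"angular": [[0, 0, -0.8], [0, 0, -0.8], [0, 0, -0.8], [0, 0, -0.8], [0, 0, -0.8], [0, 0, -0.8], [0, 0, -0.8], [0, 0, -0.8], [0, 0, -0.8], [0, 0, -0.8]], "slide": [[5, 35, 0], [10, 70, 0], [15, 105, 0], [20, 140, 0], [26, 175, 0], [32, 215, 0], [32, 215, 0], [32, 215, 0], [32, 215, 0], [32, 215, 0]], "grip": [1, 1, 1, 1, 1, 1, 1, 1, 1, 1]}}

```text
time: 10.48
tool_pos: [539.6, 336.5, 256.8]
tcp_rot: [-3.141, -0.001, -3.006]
contact_force: [0.1, 0.8, -0.4]
grip_width: 91.9
```

Run:
```python
from h import *
o=bot.get_obs();print(o['tool_pos'],np.degrees(o['tcp_rot']))
c=cam('wrist');save(c,'w3');P=cloud(c)
m=((P[...,2]>36)&(P[...,2]<45)&(c['range_z']>0)&(c['img'].min(2)>150)).astype(np.uint8)
cv2.imwrite('pics/m3.png',m*255)
```

```text
[539.6 336.5 256.8] [-180.    -0.  -172.2]
```

View pics/w3.png

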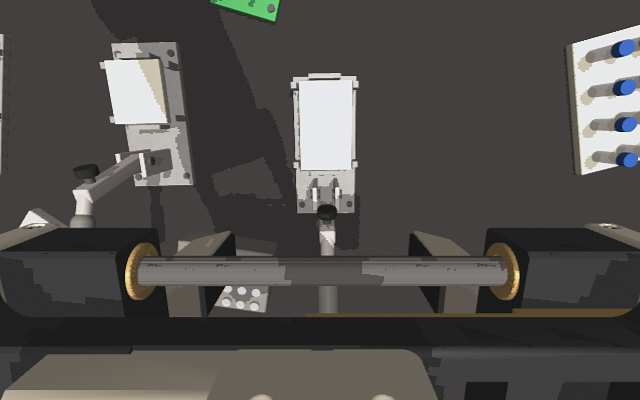

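View pics/m3.png

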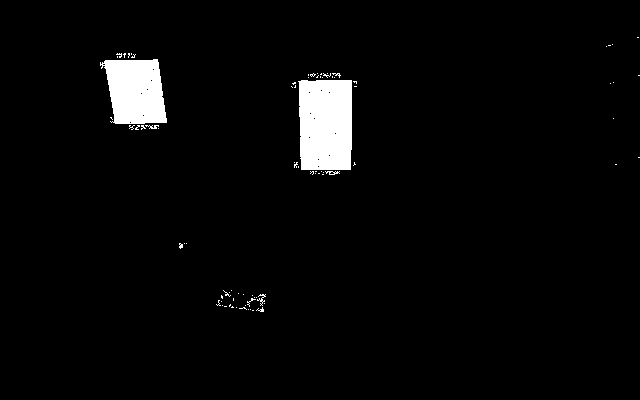

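Both plates come out clean: long at about (326,125), short at about (136,91). I'll fit rectangles to them on the z=40 plane.

```bash
cat >> h.py <<'E'
def rects(c,zlo,zhi,z,bright=150,amin=300):
    P=cloud(c)
    m=((P[...,2]>zlo)&(P[...,2]<zhi)&(c['range_z']>0)&(c['img'].min(2)>bright)).astype(np.uint8)
    m=cv2.morphologyEx(cv2.morphologyEx(m,cv2.MORPH_CLOSE,np.ones((3,3))),cv2.MORPH_OPEN,np.ones((7,7)))
    out=[]
    for k in cv2.findContours(m,cv2.RETR_EXTERNAL,cv2.CHAIN_APPROX_NONE)[0]:
        if cv2.contourArea(k)<amin: continue
        w=np.array([ray(c,*p[0],z)[:2] for p in k],np.float32)
        (cx,cy),(a,b),an=cv2.minAreaRect(w)
        if a<b: a,b,an=b,a,an+90
        an=(an+90)%180-90
        out.append((cx,cy,a,b,an)); print('px',k[:,0].mean(0),'c',round(cx,1),round(cy,1),'size',round(a,1),round(b,1),'yaw',round(an,1))
    return out
E
python3 - <<'E'
from h import *
c=cam('wrist'); rects(c,36,45,40)
c=cam('top'); rects(c,30,50,40)
E
```

```text
px [325.1 123.6] c 476.1 332.0 size 111.3 59.6 yaw 8.3
px [135.1  92.3] c 471.9 115.8 size 74.1 62.7 yaw 9.2
px [  8.  337.3] c 189.6 707.0 size 79.6 44.4 yaw 5.8
px [269.  200.8] c 468.7 116.3 size 75.0 62.5 yaw -1.3
px [179.7 203.1] c 475.7 330.8 size 112.3 61.6 yaw 7.3
px [232.8 118. ] c 682.7 205.6 size 79.4 65.7 yaw -1.0
```

Run:
```python
from h import *
c=cam('wrist'); print(c['img'][125,325],c['img'][75,325],c['img'][175,325])
for b in (205,220,228): rects(c,36,45,40,b)
```

```text
[236 233 232] [209 215 215] [192 197 200]
px [325.2 123.5] c 475.9 332.0 size 97.8 59.4 yaw 7.8
px [131.4  93. ] c 468.6 115.3 size 67.0 55.7 yaw 9.3
px [325.3 123.7] c 475.9 331.9 size 98.0 59.1 yaw 7.9
px [131.4  93. ] c 468.6 115.3 size 67.0 55.7 yaw 9.2
px [325.5 123.5] c 475.9 332.1 size 98.1 58.3 yaw 8.1
px [131.4  92.9] c 468.5 115.4 size 66.7 55.7 yaw 9.1
```

>>> {"op": "servo_tool", "data": {"angular": [[0, 0, 0], [0, 0, 0], [0, 0, 0], [0, 0, 0], [0, 0, 0], [0, 0, 0], [0, 0, 0], [0, 0, 0], [0, 0, 0], [0, 0, 0]], "slide": [[-20, -2, -20], [-40, -4, -50], [-63.6, -6, -80], [-63.6, -6, -120], [-63.6, -6, -150], [-63.6, -6, -175], [-63.6, -6, -175], [-63.6, -6, -175], [-63.6, -6, -175], [-63.6, -6, -175]], "grip": [1, 1, 1, 1, 1, 1, 1, 1, 1, 1]}}

```text
time: 11.52
tool_pos: [477.4, 332.3, 84.2]
tcp_rot: [3.14, 0.004, -3.005]
contact_force: [0.1, 0.5, 0.0]
grip_width: 91.7
```

Run:
```python
from h import *
o=bot.get_obs();print(o['tool_pos'],np.degrees(o['tcp_rot']))
c=cam('wrist');save(c,'w4')
```

```text
[477.4 332.3  84.2] [ 179.9    0.2 -172.2]
```

View pics/w4.png

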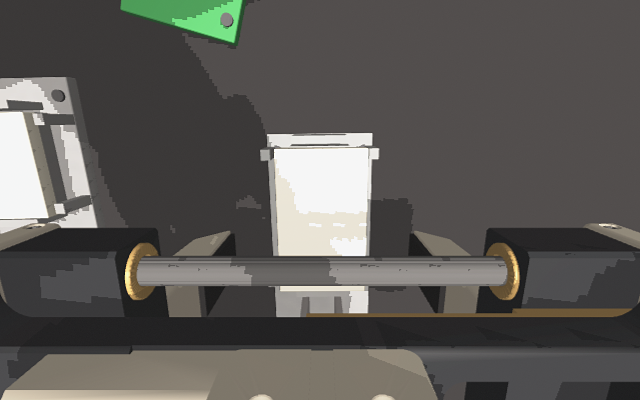

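Run:
```python
from h import *
o=bot.get_obs();c=cam('wrist')
for u,v in[(275,149),(368,149)]:
    p=ray(c,u,v,40); d=Ro.from_euler('xyz',o['tcp_rot']).as_matrix().T@(p-o['tool_pos']);print(p,d)
print(c['img'][140:156,320,0])
```

```text
[431.2 296.7  40. ] [ 50.7 -29.   43.9]
[423.2 354.5  40. ] [50.7 29.4 43.9]
[232 232 235 229 113  84 213 189 111 250 248 246 246 246 246 246]
```

>>> {"op": "servo_tool", "data": {"angular": [[0, 0, 0], [0, 0, 0], [0, 0, 0], [0, 0, 0], [0, 0, 0], [0, 0, 0], [0, 0, 0], [0, 0, 0], [0, 0, 0], [0, 0, 0]], "slide": [[-0.8, 0, -25], [-0.8, 0, -45], [-0.8, 0, -60], [-0.8, 0, -66], [-0.8, 0, -66], [-0.8, 0, -66], [-0.8, 0, -66], [-0.8, 0, -66], [-0.8, 0, -66], [-0.8, 0, -66]], "grip": [1, 1, 1, 1, 1, 0.6, 0.4, 0.2, 0.1, 0.1]}}

```text
time: 12.45
tool_pos: [475.5, 332.0, 16.6]
tcp_rot: [3.141, 0.001, -3.004]
contact_force: [-1.0, 0.0, -0.7]
grip_width: 62.7
```

>>> {"op": "servo_tool", "data": {"angular": [[0, 0, 0], [0, 0, 0], [0, 0, 0], [0, 0, 0], [0, 0, 0], [0, 0, 0], [0, 0, 0], [0, 0, 0], [0, 0, 0]], "slide": [[0, 0, 0], [0, 0, 0], [0, 0, 5], [0, 0, 10], [0, 0, 20], [0, 0, 40], [0, 0, 70], [0, 0, 100], [0, 0, 130]], "grip": [0, 0, 0, 0, 0, 0, 0, 0, 0]}}

```text
time: 13.2
tool_pos: [475.0, 331.7, 148.0]
tcp_rot: [3.142, 0.0, -3.004]
contact_force: [0.3, -0.2, -0.9]
grip_width: 59.5
```

>>> {"op": "servo_tool", "data": {"angular": [[0, 0, 0], [0, 0, 0], [0, 0, -1], [0, 0, -1], [0, 0, -2.3], [0, 0, -2.3], [0, 0, -2.3], [0, 0, -2.3], [0, 0, -2.3], [0, 0, -2.3]], "slide": [[0, 0, 30], [0, -10, 60], [0, -30, 80], [0, -60, 80], [0, -95, 80], [5, -130, 80], [5, -165, 80], [5, -200, 80], [10, -235, 80], [10, -270, 80]], "grip": [0, 0, 0, 0, 0, 0, 0, 0, 0, 0]}}

```text
time: 14.03
tool_pos: [485.3, 60.1, 226.9]
tcp_rot: [-3.141, 0.002, -3.044]
contact_force: [0.4, -0.8, -0.8]
grip_width: 59.5
```

>>> {"op": "servo_tool", "data": {"angular": [[0, 0, 0], [0, 0, 0], [0, 0, 0], [0, 0, 0], [0, 0, 0], [0, 0, 0], [0, 0, 0], [0, 0, 0], [0, 0, 0], [0, 0, 0]], "slide": [[0, -35, 0], [5, -70, 0], [5, -105, 0], [5, -140, 0], [10, -175, 0], [10, -210, 0], [10, -245, 0], [15, -280, 0], [15, -315, 0], [15, -350, 0]], "grip": [0, 0, 0, 0, 0, 0, 0, 0, 0, 0]}}

```text
time: 14.87
tool_pos: [499.9, -289.9, 226.9]
tcp_rot: [-3.141, 0.001, -3.045]
contact_force: [1.4, -0.2, -1.1]
grip_width: 59.8
```

>>> {"op": "servo_tool", "data": {"angular": [[0, 0, 0], [0, 0, 0], [0, 0, 0], [0, 0, 0], [0, 0, 0]], "slide": [[0, -25, 0], [0, -49, 0], [0, -49, 0], [0, -49, 0], [0, -49, 0]], "grip": [0, 0, 0, 0, 0]}}

```text
time: 15.28
tool_pos: [500.1, -336.5, 226.3]
tcp_rot: [3.141, 0.0, -3.045]
contact_force: [0.3, 1.5, -1.0]
grip_width: 59.5
```

Run:
```python
from h import *
o=bot.get_obs();print(o['tool_pos'],np.degrees(o['tcp_rot']),o['grip_width'],o['joint_positions'])
c=cam('wrist');save(c,'w5')
c=cam('top');save(c,'t5')
```

```text
[ 500.1 -336.5  226.3] [ 180.     0.  -174.4] 59.45082989739511 [-0.7  0.5  1.3  0.   1.4 -2.4]
```

View pics/w5.png

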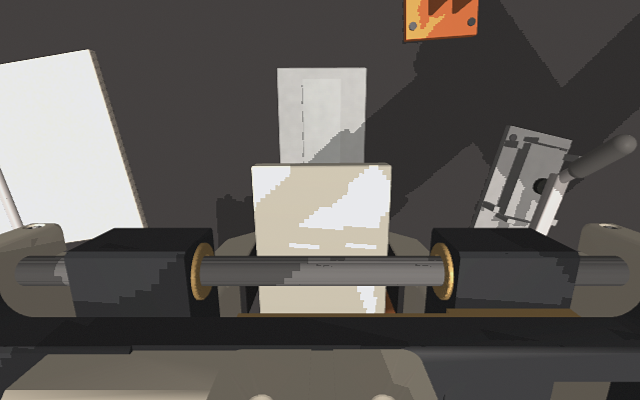

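View pics/t5.png

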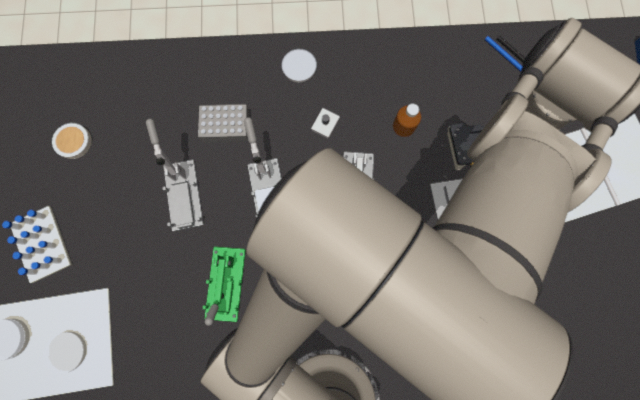

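Run:
```python
from h import *
o=bot.get_obs();c=cam('wrist');M=Ro.from_euler('xyz',o['tcp_rot']).as_matrix()
save(c,'w5z',(240,50,410,180),4.5)
g=c['img'].astype(int).sum(2)
for v in (75,90,110,130,150):
    r=g[v,255:390]; d=np.abs(np.diff(r)); i=[255+j for j in np.where(d>90)[0]]; print(v,i)
for u in (290,310,330,350): d=np.abs(np.diff(g[55:175,u])); print(u,55+np.where(d>60)[0])
for u,v,z in[(278,68,8),(366,68,8),(278.5,150,8),(366.5,150,8)]:
    p=ray(c,u,v,z); print(p,M.T@(p-o['tool_pos']))
```

```text
75 [np.int64(276), np.int64(277), np.int64(365), np.int64(366)]
90 [np.int64(276), np.int64(277), np.int64(364), np.int64(365)]
110 [np.int64(277), np.int64(278), np.int64(301), np.int64(302), np.int64(364), np.int64(365)]
130 [np.int64(278), np.int64(301), np.int64(302), np.int64(341), np.int64(347), np.int64(354), np.int64(363), np.int64(364)]
150 [np.int64(278), np.int64(279), np.int64(301), np.int64(318), np.int64(363)]
290 [ 66  67 162 163 165]
310 [ 66  67 158 162 165]
330 [ 66  67 140 162 165 166]
350 [ 66  67 130 162 164 165]
[ 380.2 -396.1    8. ] [125.5 -48.1 218.4]
[ 370.6 -299.6    8. ] [125.6  48.9 218.4]
[ 469.4 -389.7    8. ] [ 36.1 -50.5 218.4]
[ 459.2 -287.2    8. ] [ 36.2  52.6 218.4]
```

View pics/w5z.png

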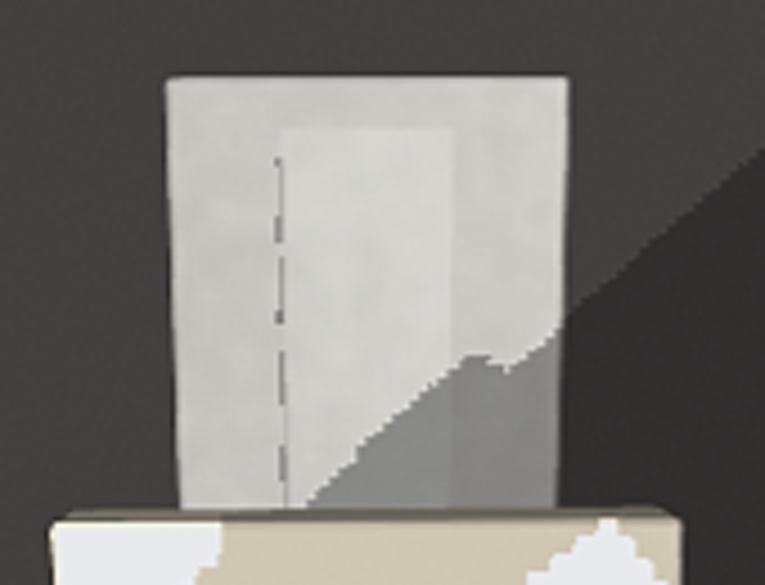

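Run:
```python
from h import *
o=bot.get_obs();c=cam('wrist');M=Ro.from_euler('xyz',o['tcp_rot']).as_matrix()
for u,v,dz in[(251.5,165.5,23.4),(391,165.5,23.4),(320,66.7,-218.3)]:
    p=ray(c,u,v,o['tool_pos'][2]+dz); print(p,M.T@(p-o['tool_pos']))
```

```text
[ 454.7 -370.   249.8] [ 48.9 -29.4 -23.4]
[ 448.8 -311.3  249.8] [ 49.   29.7 -23.4]
[ 374.5 -350.2    8.1] [126.9  -1.8 218.3]
```

>>> {"op": "servo_tool", "data": {"angular": [[0, 0, 0], [0, 0, 0], [0, 0, 0], [0, 0, 0], [0, 0, 0], [0, 0, 0], [0, 0, 0], [0, 0, 0], [0, 0, 0], [0, 0, 0]], "slide": [[-25, -2.5, -10], [-50, -5, -30], [-62, -6.1, -60], [-62, -6.1, -90], [-62, -6.1, -120], [-62, -6.1, -145], [-62, -6.1, -165], [-62, -6.1, -180], [-62, -6.1, -190], [-62, -6.1, -190]], "grip": [0, 0, 0, 0, 0, 0, 0, 0, 0, 0]}}

```text
time: 16.32
tool_pos: [437.6, -341.9, 34.2]
tcp_rot: [3.139, -0.002, -3.044]
contact_force: [0.1, 0.3, -0.3]
grip_width: 59.6
```

>>> {"op": "servo_tool", "data": {"angular": [[0, 0, 0], [0, 0, 0], [0, 0, 0]], "slide": [[0, 0, 0], [0, 0, 0], [0, 0, 0]], "grip": [0, 0, 0]}}

```text
time: 16.57
tool_pos: [438.9, -343.8, 37.2]
tcp_rot: [-3.14, 0.002, -3.044]
contact_force: [1.1, -0.2, 0.2]
grip_width: 59.5
```

>>> {"op": "servo_tool", "data": {"angular": [[0, 0, 0], [0, 0, 0], [0, 0, 0]], "slide": [[0, 0, 0], [0, 0, 0], [0, 0, 0]], "grip": [0, 0, 0]}}

```text
time: 16.82
tool_pos: [438.4, -343.5, 36.4]
tcp_rot: [-3.141, 0.001, -3.045]
contact_force: [-0.3, -0.2, -1.4]
grip_width: 59.4
```

Run:
```python
from h import *
o=bot.get_obs();print(o['tool_pos'],np.degrees(o['tcp_rot']),o['dq'])
```

```text
[ 438.4 -343.5   36.4] [-180.     0.  -174.4] [-0.  0.  0. -0.  0. -0.]
```

>>> {"op": "servo_tool", "data": {"angular": [[0, 0, 0], [0, 0, 0], [0, 0, 0], [0, 0, 0], [0, 0, 0], [0, 0, 0], [0, 0, 0]], "slide": [[0, 0.6, -7], [0, 0.6, -13], [0, 0.6, -17], [0, 0.6, -19], [0, 0.6, -19], [0, 0.6, -19], [0, 0.6, -19]], "grip": [0, 0, 0, 0, 0, 0, 0]}}

```text
time: 17.4
tool_pos: [438.2, -342.6, 16.6]
tcp_rot: [3.141, -0.0, -3.044]
contact_force: [-0.2, 0.3, -1.6]
grip_width: 59.7
```

Run:
```python
from h import *
o=bot.get_obs();print(o['tool_pos'],np.degrees(o['tcp_rot']),o['contact_force'])
```

```text
[ 438.2 -342.6   16.6] [ 180.    -0.  -174.4] [-0.2  0.3 -1.6]
```

>>> {"op": "servo_tool", "data": {"angular": [[0, 0, 0], [0, 0, 0], [0, 0, 0], [0, 0, 0], [0, 0, 0], [0, 0, 0], [0, 0, 0], [0, 0, 0], [0, 0, 0], [0, 0, 0]], "slide": [[0, 0, 0], [0, 0, 0], [0, 0, 0], [0, 0, 0], [0, 0, 15], [0, 0, 45], [0, 0, 80], [0, 0, 115], [20, 0, 150], [50, 0, 165]], "grip": [0.4, 0.6, 0.8, 1, 1, 1, 1, 1, 1, 1]}}

```text
time: 18.23
tool_pos: [488.4, -344.2, 187.7]
tcp_rot: [-3.136, 0.004, -3.047]
contact_force: [1.1, -1.9, 0.0]
grip_width: 92.0
```

>>> {"op": "servo_tool", "data": {"angular": [[0, 0, 0], [0, 0, 0], [0, 0, 0], [0, 0, 0], [0, 0, 0], [0, 0, 0]], "slide": [[20, 3, 20], [20, 3, 40], [20, 3, 40], [20, 3, 40], [20, 3, 40], [20, 3, 40]], "grip": [1, 1, 1, 1, 1, 1]}}

```text
time: 18.73
tool_pos: [507.3, -339.4, 220.5]
tcp_rot: [3.14, -0.002, -3.045]
contact_force: [-0.6, 0.2, -0.2]
grip_width: 91.5
```

Run:
```python
from h import *
o=bot.get_obs();print(o['tool_pos'],np.degrees(o['tcp_rot']))
c=cam('wrist');save(c,'w6'); rects(c,36,45,40,150)
```

```text
[ 507.3 -339.4  220.5] [ 179.9   -0.1 -174.5]
px [324.5 119.2] c 438.6 -342.7 size 98.8 59.6 yaw 5.8
```

View pics/w6.png

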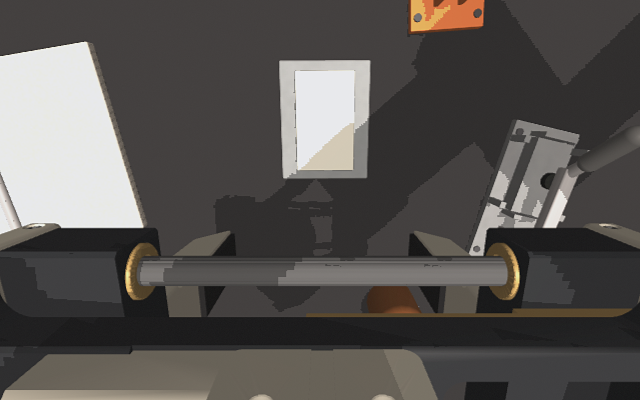

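Run:
```python
from h import *
o=bot.get_obs();c=cam('wrist'); rects(c,36,45,40,150)
P=cloud(c)
m=((P[...,2]>3)&(P[...,2]<45)&(c['range_z']>0)).astype(np.uint8); m[:,:260]=0;m[:,390:]=0;m[200:]=0
m=cv2.morphologyEx(m,cv2.MORPH_OPEN,np.ones((5,5)))
k=max(cv2.findContours(m,0,cv2.CHAIN_APPROX_NONE)[0],key=cv2.contourArea)
w=np.array([ray(c,*p[0],8)[:2] for p in k],np.float32); print(cv2.minAreaRect(w))
```

```text
px [324.6 119.1] c 438.6 -342.7 size 98.8 59.7 yaw 5.7
((438.57464599609375, -342.77410888671875), (128.916259765625, 99.3769760131836), 5.750353813171387)
```

>>> {"op": "servo_tool", "data": {"angular": [[0, 0, 0], [0, 0, 1], [0, 0, 2], [0, 0, 3], [0, 0, 3.2], [0, 0, 3.2], [0, 0, 3.2], [0, 0, 3.2], [0, 0, 3.2], [0, 0, 3.2]], "slide": [[0, 35, 0], [0, 75, 0], [-5, 115, 0], [-10, 155, 0], [-15, 195, 0], [-20, 235, 0], [-25, 275, 0], [-30, 315, 0], [-35, 355, 0], [-39, 395, 0]], "grip": [1, 1, 1, 1, 1, 1, 1, 1, 1, 1]}}

```text
time: 19.67
tool_pos: [468.2, 56.9, 221.7]
tcp_rot: [3.141, -0.001, -2.989]
contact_force: [1.6, 0.0, -0.2]
grip_width: 91.6
```

>>> {"op": "servo_tool", "data": {"angular": [[0, 0, 0], [0, 0, 0], [0, 0, 0], [0, 0, 0], [0, 0, 0], [0, 0, 0], [0, 0, 0], [0, 0, 0], [0, 0, 0], [0, 0, 0]], "slide": [[0, 30, -20], [0, 55, -50], [0, 61, -85], [0, 61, -115], [0, 61, -132], [0, 61, -137], [0, 61, -137], [0, 61, -137], [0, 61, -137], [0, 61, -137]], "grip": [1, 1, 1, 1, 1, 1, 1, 1, 1, 1]}}

```text
time: 20.5
tool_pos: [470.2, 116.2, 86.3]
tcp_rot: [-3.142, 0.003, -2.989]
contact_force: [-0.3, -0.1, -0.5]
grip_width: 92.0
```

Run:
```python
from h import *
o=bot.get_obs();print(o['tool_pos'],np.degrees(o['tcp_rot']),o['time'])
c=cam('wrist');save(c,'w7')
```

```text
[470.2 116.2  86.3] [-180.     0.2 -171.3] 20.5
```

View pics/w7.png

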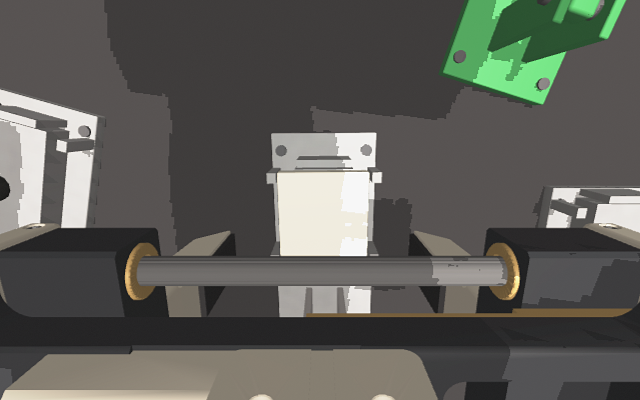

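Run:
```python
from h import *
o=bot.get_obs();c=cam('wrist');M=Ro.from_euler('xyz',o['tcp_rot']).as_matrix()
save(c,'w7z',(255,125,395,260),5)
g=c['img'].astype(int)
for v in (185,200,230): print(v,[(u,g[v,u].sum()) for u in range(268,384) if abs(g[v,u].sum()-g[v,u+1].sum())>40])
for u in (290,310,330,355): print(u,[(v,g[v,u].sum()) for v in range(150,185) if abs(g[v,u].sum()-g[v+1,u].sum())>40])
for u,v,z in[(278,172,40),(370,172,40)]:
    p=ray(c,u,v,z); print(p,M.T@(p-o['tool_pos']))
```

```text
185 [(272, np.int64(160)), (273, np.int64(346)), (276, np.int64(501)), (277, np.int64(641)), (342, np.int64(698)), (373, np.int64(730)), (374, np.int64(433))]
200 [(272, np.int64(181)), (273, np.int64(131)), (274, np.int64(432)), (276, np.int64(519)), (277, np.int64(425)), (278, np.int64(641)), (342, np.int64(698)), (367, np.int64(753)), (368, np.int64(593)), (372, np.int64(552)), (373, np.int64(437)), (374, np.int64(241)), (379, np.int64(184)), (380, np.int64(249))]
230 [(274, np.int64(168)), (275, np.int64(328)), (278, np.int64(494)), (279, np.int64(647)), (366, np.int64(689)), (371, np.int64(534)), (372, np.int64(422)), (373, np.int64(239))]
290 [(170, np.int64(495)), (172, np.int64(381))]
310 [(155, np.int64(539)), (156, np.int64(348)), (159, np.int64(259)), (160, np.int64(472)), (166, np.int64(548)), (167, np.int64(488)), (168, np.int64(274)), (169, np.int64(394)), (170, np.int64(458)), (171, np.int64(377)), (172, np.int64(441))]
330 [(155, np.int64(545)), (159, np.int64(252)), (166, np.int64(539)), (167, np.int64(483)), (168, np.int64(273)), (170, np.int64(418)), (171, np.int64(377)), (172, np.int64(507))]
355 [(169, np.int64(735)), (170, np.int64(551)), (171, np.int64(435))]
[439.   83.2  40. ] [ 35.8 -27.9  46. ]
[429.9 141.9  40. ] [35.9 31.5 46. ]
```

View pics/w7z.png

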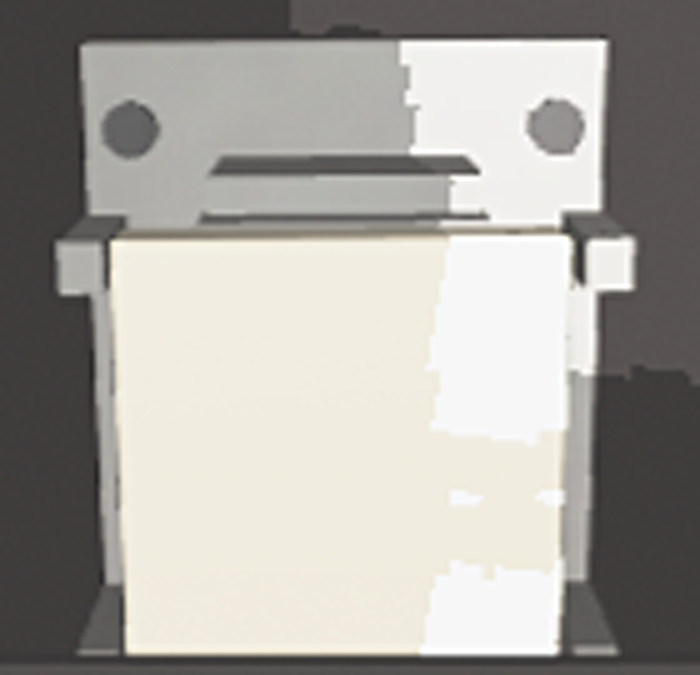

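>>> {"op": "servo_tool", "data": {"angular": [[0, 0, 0], [0, 0, 0], [0, 0, 0], [0, 0, 0], [0, 0, 0], [0, 0, 0], [0, 0, 0]], "slide": [[-1.7, 1, -20], [-1.7, 1, -40], [-1.7, 1, -50], [-1.7, 1, -52.5], [-1.7, 1, -52.5], [-1.7, 1, -52.5], [-1.7, 1, -52.5]], "grip": [1, 1, 1, 1, 1, 1, 1]}}

```text
time: 21.18
tool_pos: [468.3, 117.4, 33.3]
tcp_rot: [-3.142, 0.002, -2.989]
contact_force: [-0.8, -0.0, 0.7]
grip_width: 91.6
```

>>> {"op": "servo_tool", "data": {"angular": [[0, 0, 0], [0, 0, 0]], "slide": [[0, 0, 0], [0, 0, 0]], "grip": [1, 1]}}

```text
time: 21.35
tool_pos: [468.0, 117.3, 33.1]
tcp_rot: [-3.142, 0.001, -2.989]
contact_force: [1.0, 0.1, 0.1]
grip_width: 91.7
```

Down a further 2 mm, then close.

>>> {"op": "servo_tool", "data": {"angular": [[0, 0, 0], [0, 0, 0], [0, 0, 0], [0, 0, 0], [0, 0, 0], [0, 0, 0], [0, 0, 0], [0, 0, 0]], "slide": [[0, 0, -2.4], [0, 0, -2.4], [0, 0, -2.4], [0, 0, -2.4], [0, 0, -2.4], [0, 0, -2.4], [0, 0, -2.4], [0, 0, -2.4]], "grip": [0.6, 0.4, 0.2, 0.1, 0, 0, 0, 0]}}

```text
time: 22.02
tool_pos: [467.5, 117.3, 30.0]
tcp_rot: [3.141, 0.0, -2.989]
contact_force: [-0.1, 0.3, 0.4]
grip_width: 59.7
```

>>> {"op": "servo_tool", "data": {"angular": [[0, 0, 0], [0, 0, 0], [0, 0, 0], [0, 0, 0], [0, 0, 0], [0, 0, 0]], "slide": [[0, 0, 2], [0, 0, 4], [0, 0, 7], [0, 0, 10], [0, 0, 15], [0, 0, 20]], "grip": [0, 0, 0, 0, 0, 0]}}

```text
time: 22.52
tool_pos: [467.5, 117.3, 50.6]
tcp_rot: [3.141, 0.0, -2.989]
contact_force: [-0.3, -0.2, -0.4]
grip_width: 59.5
```

Run:
```python
from h import *
o=bot.get_obs();print(o['tool_pos'],np.degrees(o['tcp_rot']),o['time'])
c=cam('wrist');save(c,'w8')
c=cam('scene');save(c,'s8',(300,130,500,250),4)
```

```text
[467.5 117.3  50.6] [ 180.     0.  -171.2] 22.5167
```

View pics/w8.png

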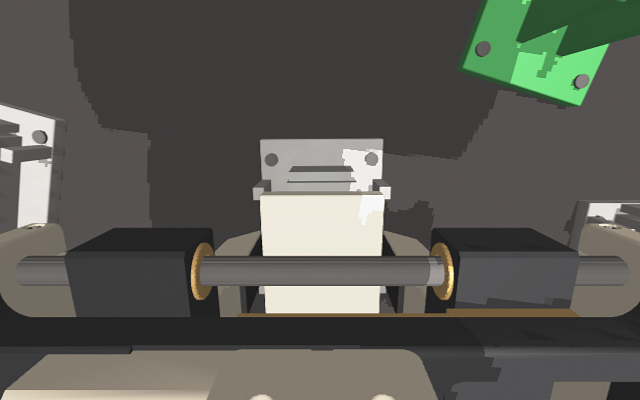

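View pics/s8.png

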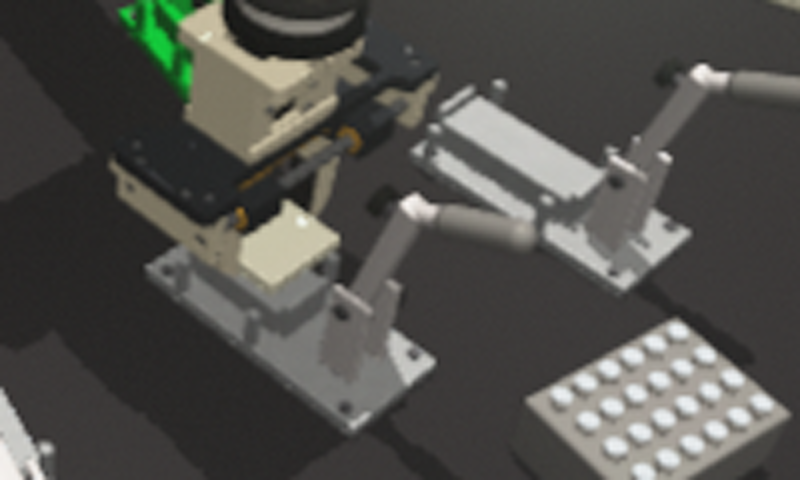

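Run:
```python
from h import *
o=bot.get_obs();c=cam('wrist');M=Ro.from_euler('xyz',o['tcp_rot']).as_matrix()
g=c['img'].astype(int).sum(2)
for u in (275,300,330): print([(v,int(g[v,u]),int(g[v+1,u])) for v in range(180,205) if abs(g[v,u]-g[v+1,u])>30])
for u,v in[(261,195.5),(383,195.5)]:
    p=ray(c,u,v,o['tool_pos'][2]+10); print(p,M.T@(p-o['tool_pos']))
```

```text
[(190, 513, 416), (191, 416, 370), (193, 376, 345), (194, 345, 578), (195, 578, 668), (196, 668, 700)]
[(180, 256, 453), (181, 453, 530), (190, 530, 412), (191, 412, 371), (194, 348, 589), (195, 589, 672)]
[(180, 245, 519), (190, 524, 411), (191, 411, 377), (194, 353, 613), (195, 613, 675)]
[440.   84.2  61.1] [ 32.9 -28.5 -10.1]
[431.1 141.6  61.1] [ 32.9  29.6 -10.1]
```

>>> {"op": "servo_tool", "data": {"angular": [[0, 0, 0], [0, 0, 0], [0, 0, 0], [0, 0, 0], [0, 0, 0], [0, 0, -1], [0, 0, -2], [0, 0, -3], [0, 0, -3.2], [0, 0, -3.2]], "slide": [[0, 0, 20], [0, 0, 50], [0, 0, 80], [0, 0, 115], [0, -15, 150], [0, -45, 170], [-3, -80, 175], [-6, -115, 175], [-9, -150, 175], [-12, -185, 175]], "grip": [0, 0, 0, 0, 0, 0, 0, 0, 0, 0]}}

```text
time: 23.5
tool_pos: [455.0, -69.1, 225.2]
tcp_rot: [-3.142, 0.0, -3.044]
contact_force: [-0.3, -1.0, -0.2]
grip_width: 59.8
```

>>> {"op": "servo_tool", "data": {"angular": [[0, 0, 0], [0, 0, 0], [0, 0, 0], [0, 0, 0], [0, 0, 0], [0, 0, 0], [0, 0, 0], [0, 0, 0], [0, 0, 0], [0, 0, 0]], "slide": [[-3, -35, 0], [-6, -70, 0], [-9, -105, 0], [-12, -140, 0], [-15, -175, 0], [-17.4, -210, 0], [-17.4, -240, 0], [-17.4, -262, 0], [-17.4, -274.9, 0], [-17.4, -274.9, 0]], "grip": [0, 0, 0, 0, 0, 0, 0, 0, 0, 0]}}

```text
time: 24.33
tool_pos: [437.7, -344.7, 224.4]
tcp_rot: [3.141, -0.001, -3.047]
contact_force: [-0.1, -0.1, -1.3]
grip_width: 59.5
```

>>> {"op": "servo_tool", "data": {"angular": [[0, 0, 0], [0, 0, 0], [0, 0, 0], [0, 0, 0], [0, 0, 0], [0, 0, 0], [0, 0, 0], [0, 0, 0], [0, 0, 0], [0, 0, 0]], "slide": [[0, 0, -30], [0, 0, -60], [0, 0, -90], [0, 0, -120], [0, 0, -140], [0, 0, -155], [0, 0, -165], [0, 0, -165], [0, 0, -165], [0, 0, -165]], "grip": [0, 0, 0, 0, 0, 0, 0, 0, 0, 0]}}

```text
time: 25.17
tool_pos: [438.8, -342.7, 61.2]
tcp_rot: [-3.14, 0.001, -3.044]
contact_force: [0.3, 0.5, -0.1]
grip_width: 59.7
```

>>> {"op": "servo_tool", "data": {"angular": [[0, 0, 0], [0, 0, 0], [0, 0, 0]], "slide": [[0, 0, 0], [0, 0, 0], [0, 0, 0]], "grip": [0, 0, 0]}}

```text
time: 25.42
tool_pos: [438.4, -342.9, 60.8]
tcp_rot: [-3.141, 0.001, -3.045]
contact_force: [-0.2, 0.9, -0.6]
grip_width: 59.9
```

Run:
```python
from h import *
o=bot.get_obs();print(o['tool_pos'],np.degrees(o['tcp_rot']),o['grip_width'],o['time'])
c=cam('wrist');save(c,'w9')
```

```text
[ 438.4 -342.9   60.8] [-179.9    0.1 -174.4] 59.88127928092838 25.4167
```

View pics/w9.png

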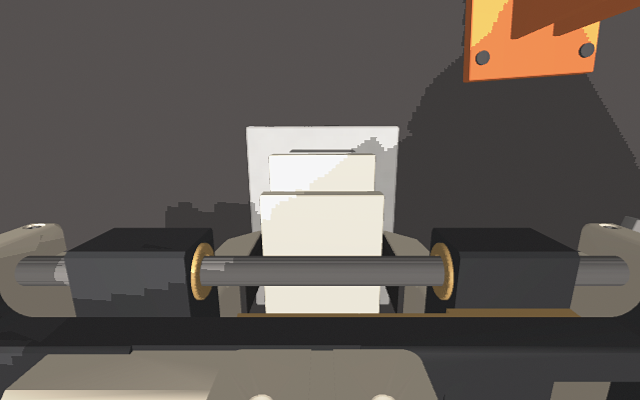

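Run:
```python
from h import *
o=bot.get_obs();c=cam('wrist');M=Ro.from_euler('xyz',o['tcp_rot']).as_matrix()
g=c['img'].astype(int).sum(2)
for u in (280,320,360): print([(v,int(g[v,u]),int(g[v+1,u])) for v in range(145,205) if abs(g[v,u]-g[v+1,u])>30])
for v in (175,): print([(u,int(g[v,u]),int(g[v,u+1])) for u in range(240,400) if abs(g[v,u]-g[v,u+1])>30])
for v in (215,): print([(u,int(g[v,u]),int(g[v,u+1])) for u in range(240,400) if abs(g[v,u]-g[v,u+1])>30])
for u,v,z in[(322,155,40),(322,194.7,o['tool_pos'][2]+10)]:
    p=ray(c,u,v,z); print(p,M.T@(p-o['tool_pos']))
```

```text
[(153, 708, 429), (154, 429, 527), (155, 527, 754), (190, 759, 547), (191, 547, 369), (192, 369, 433), (193, 433, 394), (194, 394, 739), (200, 742, 698)]
[(148, 704, 647), (149, 647, 329), (150, 329, 289), (151, 289, 411), (152, 411, 690), (153, 690, 440), (154, 440, 721), (190, 714, 484), (191, 484, 368), (194, 350, 605), (195, 605, 668)]
[(145, 571, 491), (152, 496, 434), (153, 434, 329), (154, 329, 636), (155, 636, 694), (190, 714, 487), (191, 487, 371), (194, 352, 622), (195, 622, 674)]
[(247, 224, 507), (248, 507, 620), (249, 620, 681), (269, 697, 740), (373, 689, 539), (374, 539, 483), (394, 486, 448), (395, 448, 262), (396, 262, 172)]
[(250, 200, 400), (251, 400, 468), (259, 472, 535), (260, 535, 746), (381, 700, 669), (382, 669, 480), (393, 465, 264), (394, 264, 163)]
[ 389.4 -347.1   40. ] [49.2  0.5 20.6]
[ 405.1 -345.5   70.7] [ 33.3   0.5 -10. ]
```

>>> {"op": "servo_tool", "data": {"angular": [[0, 0, 0], [0, 0, 0], [0, 0, 0], [0, 0, 0], [0, 0, 0], [0, 0, 0], [0, 0, 0]], "slide": [[0, 0, -8], [0, 0, -14], [0, 0, -18], [0, 0, -19.5], [0, 0, -19.5], [0, 0, -19.5], [0, 0, -19.5]], "grip": [0, 0, 0, 0, 0, 0, 0]}}

```text
time: 26.1
tool_pos: [438.0, -342.5, 40.2]
tcp_rot: [3.141, -0.0, -3.045]
contact_force: [-0.6, 0.2, -0.1]
grip_width: 59.6
```

>>> {"op": "servo_tool", "data": {"angular": [[0, 0, 0], [0, 0, 0], [0, 0, 0]], "slide": [[0, 0, 0], [0, 0, 0], [0, 0, 0]], "grip": [0, 0, 0]}}

```text
time: 26.35
tool_pos: [438.2, -342.7, 40.4]
tcp_rot: [3.142, 0.0, -3.045]
contact_force: [0.6, -0.2, -0.7]
grip_width: 59.6
```

Just touching. Release, then look.

>>> {"op": "servo_tool", "data": {"angular": [[0, 0, 0], [0, 0, 0], [0, 0, 0], [0, 0, 0], [0, 0, 0], [0, 0, 0], [0, 0, 0], [0, 0, 0], [0, 0, 0], [0, 0, 0]], "slide": [[0, 0, 0], [0, 0, 0], [0, 0, 0], [0, 0, 0], [0, 0, 15], [0, 0, 45], [0, 0, 80], [0, 0, 115], [20, 0, 145], [50, 0, 165]], "grip": [0.4, 0.6, 0.8, 1, 1, 1, 1, 1, 1, 1]}}

```text
time: 27.18
tool_pos: [487.7, -343.5, 209.8]
tcp_rot: [-3.138, 0.002, -3.047]
contact_force: [1.0, -2.1, -1.3]
grip_width: 91.6
```

>>> {"op": "servo_tool", "data": {"angular": [[0, 0, 0], [0, 0, 0], [0, 0, 0], [0, 0, 0], [0, 0, 0], [0, 0, 0]], "slide": [[20, 3, 10], [20, 3, 20], [20, 3, 20], [20, 3, 20], [20, 3, 20], [20, 3, 20]], "grip": [1, 1, 1, 1, 1, 1]}}

```text
time: 27.68
tool_pos: [506.9, -339.5, 224.5]
tcp_rot: [3.14, -0.002, -3.045]
contact_force: [0.6, -0.1, -1.0]
grip_width: 91.8
```

Run:
```python
from h import *
o=bot.get_obs();print(o['tool_pos'],np.degrees(o['tcp_rot']))
c=cam('wrist');save(c,'w10',(220,40,420,220),4)
rects(c,45.5,54,50,150); rects(c,30,54,40,150)
s=cam('scene');save(s,'s10')
```

```text
[ 506.9 -339.5  224.5] [ 179.9   -0.1 -174.5]
px [324.6 120.5] c 438.8 -342.6 size 66.7 59.7 yaw 5.6
px [324.6 119.6] c 438.7 -342.5 size 99.0 61.4 yaw 5.8
```

View pics/w10.png

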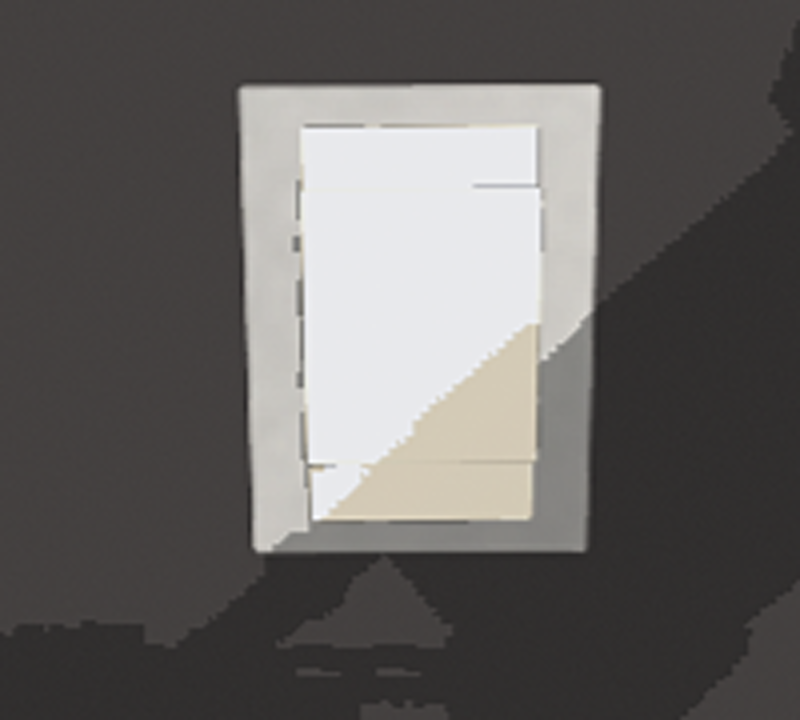

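View pics/s10.png

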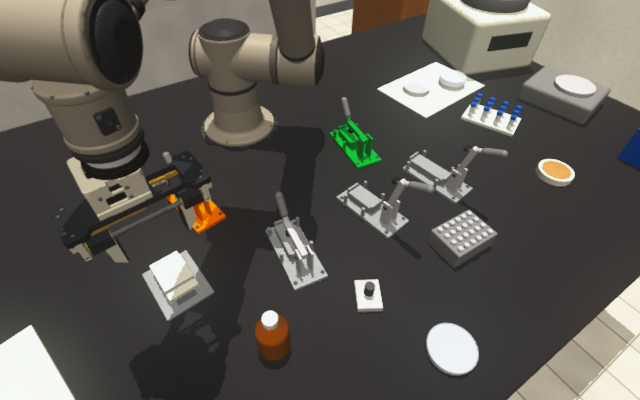

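>>> {"op": "servo_tool", "data": {"angular": [[0, 0, -4], [0, 0, -8], [0, 0, -12], [0, 0, -16], [0, 0, -20], [0, 0, -24], [0, 0, -28], [0, 0, -32], [0, 0, -36.1], [0, 0, -36.1]], "slide": [[21, 27, 0], [42, 54, 0], [63, 81, 0], [85, 109, 0], [107, 137, 0], [129, 165, 0], [151, 193, 0], [173, 221, 0], [195, 250, 0], [217, 277.5, 0]], "grip": [0.5, 0, 0, 0, 0, 0, 0, 0, 0, 0]}}

```text
time: 28.62
tool_pos: [725.6, -60.7, 225.2]
tcp_rot: [-3.141, -0.001, 2.605]
contact_force: [1.0, 0.3, 0.9]
grip_width: 45.9
```

>>> {"op": "servo_tool", "data": {"angular": [[0, 0, 0], [0, 0, 0], [0, 0, 0], [0, 0, 0]], "slide": [[0, 0, 0], [0, 0, 0], [0, 0, 0], [0, 0, 0]], "grip": [0, 0, 0, 0]}}

```text
time: 28.95
tool_pos: [724.5, -63.5, 225.5]
tcp_rot: [-3.141, -0.0, 2.607]
contact_force: [0.2, -0.6, -0.4]
grip_width: 45.7
```

Run:
```python
from h import *
o=bot.get_obs();print(o['tool_pos'],np.degrees(o['tcp_rot']),o['joint_positions'])
c=cam('wrist');save(c,'w11'); rects(c,8,22,16,150)
```

```text
[724.5 -63.5 225.5] [-180.    -0.   149.4] [-0.2  0.7  0.8 -0.   1.6 -1.2]
px [434.7 213.5] c 822.8 35.8 size 90.9 57.6 yaw 68.7
px [323.6 127.6] c 672.7 -30.8 size 62.3 49.3 yaw -30.6
px [ 17.5 108.8] c 489.9 -312.3 size 101.1 49.8 yaw -44.5
px [215.7  69.2] c 550.0 -105.0 size 79.3 73.8 yaw -7.2
px [151.4  18.4] c 486.5 -128.8 size 41.5 10.9 yaw -7.3
```

View pics/w11.png

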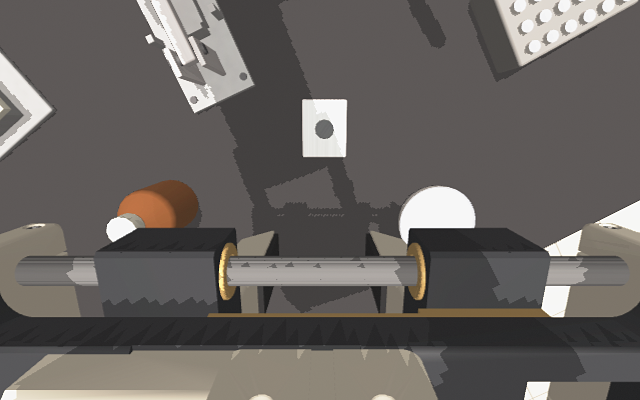

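>>> {"op": "servo_tool", "data": {"angular": [[0, 0, 0], [0, 0, 0], [0, 0, 0], [0, 0, 0], [0, 0, 0], [0, 0, 0], [0, 0, 0], [0, 0, 0], [0, 0, 0], [0, 0, 0]], "slide": [[-18, 11, -10], [-36, 22, -30], [-51.8, 32.7, -60], [-51.8, 32.7, -90], [-51.8, 32.7, -120], [-51.8, 32.7, -150], [-51.8, 32.7, -163], [-51.8, 32.7, -163], [-51.8, 32.7, -163], [-51.8, 32.7, -163]], "grip": [0, 0, 0, 0, 0, 0, 0, 0, 0, 0]}}

```text
time: 29.83
tool_pos: [674.2, -30.3, 64.5]
tcp_rot: [3.14, 0.003, 2.608]
contact_force: [0.9, 0.9, 0.9]
grip_width: 46.3
```

Run:
```python
from h import *
o=bot.get_obs();print(o['tool_pos'],np.degrees(o['tcp_rot']))
c=cam('wrist');save(c,'w12')
```

```text
[674.2 -30.3  64.5] [179.9   0.2 149.4]
```

View pics/w12.png

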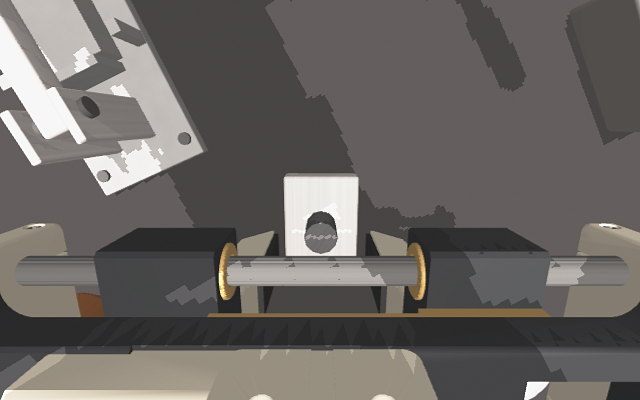

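Run:
```python
from h import *
o=bot.get_obs();c=cam('wrist');M=Ro.from_euler('xyz',o['tcp_rot']).as_matrix();print(o['tool_pos'])
for u,v,z in[(284,177,16),(358,177,16),(321,238,46)]:
    p=ray(c,u,v,z); print(p,M.T@(p-o['tool_pos']))
```

```text
[674.4 -30.1  64.8]
[634.2 -35.4  16. ] [ 32.2 -25.   48.6]
[658.9   6.4  16. ] [32.2 23.5 48.7]
[673.5 -30.3  46. ] [ 0.8 -0.7 18.8]
```

>>> {"op": "servo_tool", "data": {"angular": [[0, 0, 0], [0, 0, 0], [0, 0, 0], [0, 0, 0], [0, 0, 0], [0, 0, 0]], "slide": [[0, -0.5, -20], [0, -0.5, -35], [0, -0.5, -41], [0, -0.5, -43.5], [0, -0.5, -43.5], [0, -0.5, -43.5]], "grip": [0, 0, 0, 0, 0, 0]}}

```text
time: 30.43
tool_pos: [674.0, -30.0, 20.2]
tcp_rot: [3.141, 0.002, 2.609]
contact_force: [-0.1, 0.4, 0.0]
grip_width: 46.2
```

>>> {"op": "servo_tool", "data": {"angular": [[0, 0, 0], [0, 0, 0], [0, 0, 0], [0, 0, 0], [0, 0, 0], [0, 0, 0]], "slide": [[0, 0, 0], [0, 0, 0], [0, 0, 0], [0, 0, 0], [0, 0, 0], [0, 0, 0]], "grip": [-0.3, -0.5, -0.7, -0.9, -0.9, -0.9]}}

```text
time: 30.93
tool_pos: [673.4, -30.0, 19.3]
tcp_rot: [3.142, 0.0, 2.609]
contact_force: [-0.8, -0.1, 1.7]
grip_width: 19.0
```

>>> {"op": "servo_tool", "data": {"angular": [[0, 0, 0], [0, 0, 0], [0, 0, 0], [0, 0, 0], [0, 0, 0], [0, 0, 0], [0, 0, 0], [0, 0, 0], [0, 0, 0], [0, 0, 0]], "slide": [[0, 0, 3], [0, 0, 8], [0, 0, 16], [0, 0, 30], [0, 0, 50], [0, 0, 75], [0, 0, 100], [0, 0, 125], [0, 0, 145], [0, 0, 160]], "grip": [-0.9, -0.9, -0.9, -0.9, -0.9, -0.9, -0.9, -0.9, -0.9, -0.9]}}

```text
time: 31.77
tool_pos: [673.8, -29.9, 182.0]
tcp_rot: [3.14, 0.003, 2.609]
contact_force: [0.3, -0.4, -4.7]
grip_width: 19.5
```

Run:
```python
from h import *
o=bot.get_obs();print(o['tool_pos'],o['grip_width'],o['contact_force'])
c=cam('wrist');save(c,'w13');M=Ro.from_euler('xyz',o['tcp_rot']).as_matrix()
```

```text
[673.8 -29.9 182. ] 19.526054855603928 [ 0.3 -0.4 -4.7]
```

View pics/w13.png

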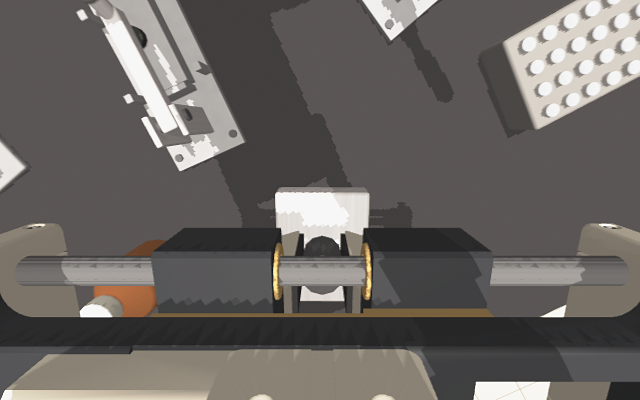

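Held level (force −4.7 N, edges at columns 276/368, symmetric). Carrying to the stand.

>>> {"op": "servo_tool", "data": {"angular": [[0, 0, 0], [0, 0, 4], [0, 0, 8], [0, 0, 12], [0, 0, 16], [0, 0, 20], [0, 0, 24], [0, 0, 28], [0, 0, 32], [0, 0, 36.1]], "slide": [[-8, -10, 15], [-24, -32, 35], [-45, -60, 40], [-66, -88, 40], [-87, -116, 40], [-108, -144, 40], [-129, -172, 40], [-150, -200, 40], [-171, -228, 40], [-192, -256, 40]], "grip": [-0.9, -0.9, -0.9, -0.9, -0.9, -0.9, -0.9, -0.9, -0.9, -0.9]}}

```text
time: 32.65
tool_pos: [479.2, -287.0, 218.8]
tcp_rot: [3.141, -0.001, -3.041]
contact_force: [-0.3, -0.3, -3.5]
grip_width: 19.2
```

>>> {"op": "servo_tool", "data": {"angular": [[0, 0, 0], [0, 0, 0], [0, 0, 0], [0, 0, 0], [0, 0, 0], [0, 0, 0], [0, 0, 0]], "slide": [[-20, -25, 0], [-35, -45, 0], [-42.8, -56.6, 0], [-42.8, -56.6, 0], [-42.8, -56.6, 0], [-42.8, -56.6, 0], [-42.8, -56.6, 0]], "grip": [-0.9, -0.9, -0.9, -0.9, -0.9, -0.9, -0.9]}}

```text
time: 33.23
tool_pos: [439.1, -341.4, 218.9]
tcp_rot: [3.141, 0.0, -3.043]
contact_force: [0.1, 0.4, -4.3]
grip_width: 19.1
```

>>> {"op": "servo_tool", "data": {"angular": [[0, 0, 0], [0, 0, 0], [0, 0, 0], [0, 0, 0], [0, 0, 0], [0, 0, 0], [0, 0, 0], [0, 0, 0], [0, 0, 0], [0, 0, 0]], "slide": [[0, 0, -20], [0, 0, -45], [0, 0, -70], [0, 0, -90], [0, 0, -105], [0, 0, -115], [0, 0, -120], [0, 0, -120], [0, 0, -120], [0, 0, -120]], "grip": [-0.9, -0.9, -0.9, -0.9, -0.9, -0.9, -0.9, -0.9, -0.9, -0.9]}}

```text
time: 34.07
tool_pos: [439.2, -342.9, 100.2]
tcp_rot: [-3.14, 0.001, -3.044]
contact_force: [0.1, -0.3, -4.7]
grip_width: 19.4
```

Run:
```python
from h import *
o=bot.get_obs();print(o['tool_pos'],np.degrees(o['tcp_rot']),o['grip_width'],o['contact_force'])
c=cam('wrist');save(c,'w14')
M=Ro.from_euler('xyz',o['tcp_rot']).as_matrix()
g=c['img'].astype(int).sum(2)
for u in (295,322,340): print([(v,int(g[v,u]),int(g[v+1,u])) for v in range(120,225) if abs(g[v,u]-g[v+1,u])>40])
```

```text
[ 439.2 -342.9  100.2] [-179.9    0.1 -174.4] 19.43899391434951 [ 0.1 -0.3 -4.7]
[(124, 299, 687), (144, 736, 657), (146, 655, 711), (147, 711, 506), (148, 506, 757), (171, 757, 521), (172, 521, 401), (173, 401, 764), (186, 765, 495), (187, 495, 357), (190, 386, 461), (191, 461, 523), (192, 523, 623)]
[(123, 265, 309), (124, 309, 688), (143, 741, 620), (144, 620, 333), (145, 333, 598), (146, 598, 663), (148, 681, 747), (171, 709, 433), (173, 400, 705), (186, 750, 406), (187, 406, 344), (191, 355, 494), (192, 494, 630)]
[(124, 263, 691), (143, 747, 497), (144, 497, 313), (145, 313, 714), (146, 714, 581), (147, 581, 715), (171, 709, 433), (173, 411, 708), (186, 744, 511), (187, 511, 360), (191, 371, 507), (192, 507, 641)]
```

View pics/w14.png

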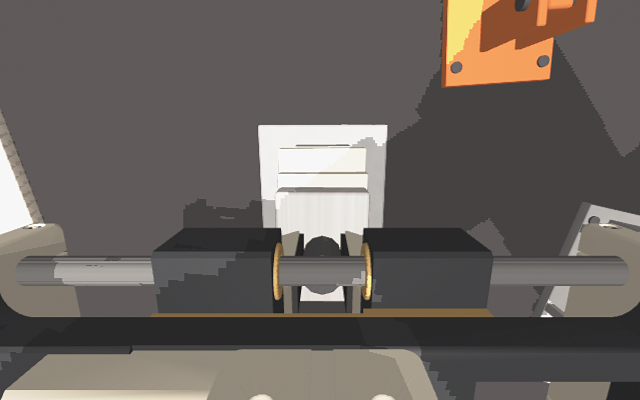

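Run:
```python
from h import *
o=bot.get_obs();c=cam('wrist');M=Ro.from_euler('xyz',o['tcp_rot']).as_matrix();T=o['tool_pos']
g=c['img'].astype(int).sum(2)
for v in (180,200,210): print(v,[(u,int(g[v,u]),int(g[v,u+1])) for u in range(255,395) if abs(g[v,u]-g[v,u+1])>30])
for u,v,z in[(322,173.3,50),(322,148,40),(276,192,T[2]-3.3),(369,192,T[2]-3.3),(277.5,180,50),(366,180,50)]:
    p=ray(c,u,v,z); print(p,M.T@(p-T))
```

```text
180 [(259, 262, 345), (260, 345, 660), (261, 660, 727), (276, 722, 583), (277, 583, 747), (366, 731, 657), (367, 657, 556), (383, 526, 483), (384, 483, 285), (385, 285, 188)]
200 [(260, 271, 356), (261, 356, 468), (262, 468, 529), (274, 556, 665), (275, 665, 732), (280, 725, 680), (368, 650, 496), (369, 496, 530), (382, 540, 505), (383, 505, 297), (384, 297, 188)]
210 [(261, 176, 449), (262, 449, 524), (274, 543, 467), (275, 467, 574), (276, 574, 648), (277, 648, 681), (367, 660, 598), (368, 598, 482), (369, 482, 530), (381, 568, 527), (382, 527, 329), (383, 329, 202)]
[ 404.9 -345.9   50. ] [34.4  0.5 50.1]
[ 389.3 -347.4   40. ] [50.1  0.5 60.1]
[ 409.8 -369.3   96.9] [ 31.8 -23.3   3.3]
[ 405.  -321.4   96.9] [31.8 24.8  3.2]
[ 412.3 -374.8   50. ] [ 29.9 -29.   50.2]
[ 406.5 -316.5   50. ] [29.9 29.6 50.1]
```

>>> {"op": "servo_tool", "data": {"angular": [[0, 0, 0], [0, 0, 0], [0, 0, 0], [0, 0, 0], [0, 0, 0], [0, 0, 0], [0, 0, 0], [0, 0, 0]], "slide": [[-0.6, 0, -10], [-0.6, 0, -18], [-0.6, 0, -24], [-0.6, 0, -27.5], [-0.6, 0, -29], [-0.6, 0, -29.5], [-0.6, 0, -29.5], [-0.6, 0, -29.5]], "grip": [-0.9, -0.9, -0.9, -0.9, -0.9, -0.9, -0.9, -0.9]}}

```text
time: 34.83
tool_pos: [438.1, -342.7, 69.6]
tcp_rot: [-3.141, 0.0, -3.044]
contact_force: [0.6, -0.0, -5.0]
grip_width: 19.5
```

>>> {"op": "servo_tool", "data": {"angular": [[0, 0, 0], [0, 0, 0], [0, 0, 0]], "slide": [[0, 0, 0], [0, 0, 0], [0, 0, 0]], "grip": [-0.9, -0.9, -0.9]}}

```text
time: 35.08
tool_pos: [438.0, -342.6, 69.6]
tcp_rot: [-3.141, 0.0, -3.045]
contact_force: [-0.0, 0.2, -3.6]
grip_width: 19.3
```

>>> {"op": "servo_tool", "data": {"angular": [[0, 0, 0], [0, 0, 0], [0, 0, 0], [0, 0, 0], [0, 0, 0]], "slide": [[0, 0, -0.5], [0, 0, -0.8], [0, 0, -0.8], [0, 0, -0.8], [0, 0, -0.8]], "grip": [-0.9, -0.9, -0.9, -0.9, -0.9]}}

```text
time: 35.5
tool_pos: [438.0, -342.6, 69.3]
tcp_rot: [-3.141, 0.0, -3.044]
contact_force: [-2.2, 1.0, 5.1]
grip_width: 19.2
```

In contact (force rose by 9 N). Release.

>>> {"op": "servo_tool", "data": {"angular": [[0, 0, 0], [0, 0, 0], [0, 0, 0], [0, 0, 0], [0, 0, 0], [0, 0, 0], [0, 0, 0], [0, 0, 0], [0, 0, 0], [0, 0, 0]], "slide": [[0, 0, 0.3], [0, 0, 0.3], [0, 0, 0.3], [0, 0, 0.3], [0, 0, 10], [0, 0, 30], [0, 0, 60], [0, 0, 95], [0, 0, 130], [30, 3, 155]], "grip": [-0.5, -0.3, -0.1, 0, 0, 0, 0, 0, 0, 0]}}

```text
time: 36.33
tool_pos: [465.4, -340.6, 228.1]
tcp_rot: [-3.139, 0.0, -3.047]
contact_force: [1.8, -2.3, -0.2]
grip_width: 46.0
```

>>> {"op": "servo_tool", "data": {"angular": [[0, 0, 0], [0, 0, 0], [0, 0, 0], [0, 0, 0], [0, 0, 0], [0, 0, 0]], "slide": [[30, 3, 0], [35, 3, 0], [35, 3, 0], [35, 3, 0], [35, 3, 0], [35, 3, 0]], "grip": [0, 0, 0, 0, 0, 0]}}

```text
time: 36.83
tool_pos: [501.8, -336.6, 223.3]
tcp_rot: [3.141, -0.001, -3.045]
contact_force: [-0.2, 0.4, 0.8]
grip_width: 45.7
```

Run:
```python
from h import *
o=bot.get_obs();print(o['tool_pos'],np.degrees(o['tcp_rot']))
c=cam('wrist');save(c,'w15',(220,40,420,220),4)
rects(c,60,72,66,150); rects(c,30,72,40,150); rects(c,47,57,50,150)
```

```text
[ 501.8 -336.6  223.3] [ 179.9   -0.1 -174.5]
px [550.9 212.8] c 502.5 -99.3 size 69.2 13.3 yaw -7.1
px [321.3 124.6] c 437.8 -342.8 size 61.7 49.4 yaw 5.6
px [551.1 213.1] c 508.2 -77.4 size 74.9 18.0 yaw -7.1
px [321.5 124.3] c 438.9 -342.5 size 99.3 61.5 yaw 5.6
```

View pics/w15.png

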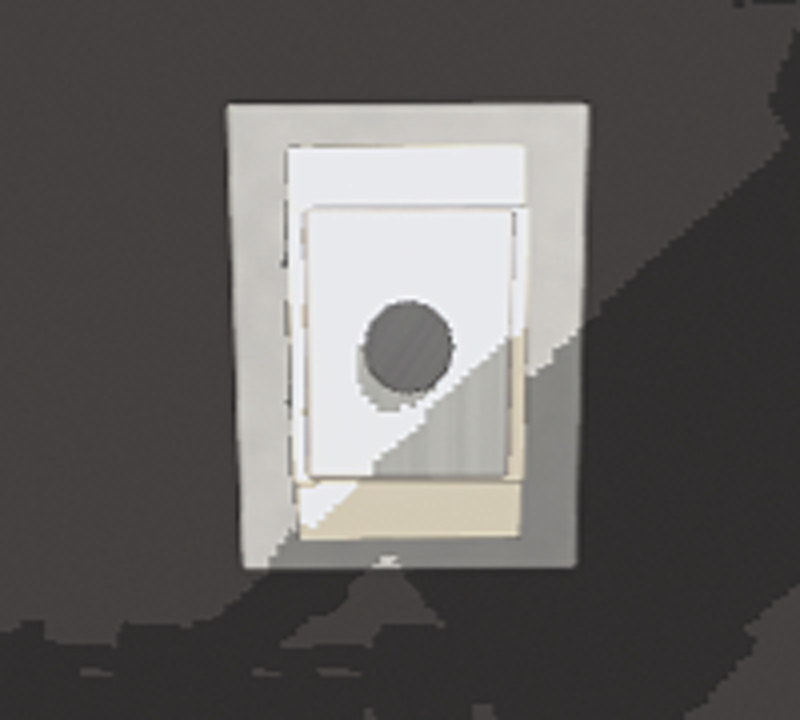

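>>> {"op": "servo_tool", "data": {"angular": [[0, 0, 0], [0, 0, 1], [0, 0, 2], [0, 0, 3], [0, 0, 3.2], [0, 0, 3.2], [0, 0, 3.2], [0, 0, 3.2], [0, 0, 3.2], [0, 0, 3.2]], "slide": [[7, 32, 5], [15, 71, 10], [23, 110, 20], [31, 149, 20], [39, 187, 20], [47, 226, 20], [55, 264, 20], [63, 302, 20], [71, 340, 20], [80, 378, 20]], "grip": [0, 0, 0, 0, 0, 0, 0, 0, 0, 0]}}

```text
time: 37.72
tool_pos: [582.5, 42.9, 243.9]
tcp_rot: [-3.142, -0.0, -2.989]
contact_force: [0.3, 0.7, 0.1]
grip_width: 45.9
```

>>> {"op": "servo_tool", "data": {"angular": [[0, 0, 0], [0, 0, 0], [0, 0, 0], [0, 0, 0], [0, 0, 0], [0, 0, 0], [0, 0, 0]], "slide": [[7, 35, 0], [14, 68, 0], [20.3, 96.1, 0], [20.3, 96.1, 0], [20.3, 96.1, 0], [20.3, 96.1, 0], [20.3, 96.1, 0]], "grip": [0, 0, 0, 0, 0, 0, 0]}}

```text
time: 38.3
tool_pos: [603.1, 136.1, 243.8]
tcp_rot: [-3.141, -0.0, -2.99]
contact_force: [-0.1, 0.4, 0.2]
grip_width: 45.9
```

Run:
```python
from h import *
o=bot.get_obs();print(o['tool_pos'],np.degrees(o['tcp_rot']))
c=cam('wrist');save(c,'w16');
```

```text
[603.1 136.1 243.8] [-180.    -0.  -171.3]
```

View pics/w16.png

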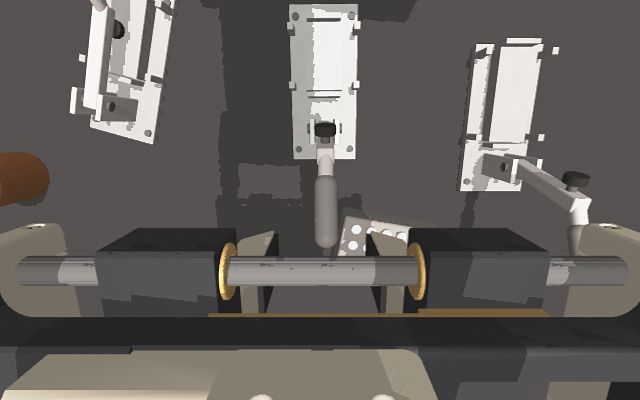

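Run:
```python
from h import *
o=bot.get_obs();c=cam('wrist');P=cloud(c);M=Ro.from_euler('xyz',o['tcp_rot']).as_matrix()
for v in range(165,255,8):
    p=P[v,325];print(v,p,M.T@(p-o['tool_pos']))
```

```text
165 [568.2 133.6 154.8] [34.9  2.9 89.1]
173 [574.1 134.5 156.7] [29.   2.9 87.1]
181 [579.3 135.3 162.5] [23.7  2.8 81.3]
189 [585.  136.1 164.4] [17.9  2.8 79.4]
197 [590.1 136.9 169.2] [12.7  2.8 74.6]
205 [596.1 137.8 170. ] [ 6.7  2.8 73.9]
213 [601.1 138.5 174.1] [ 1.6  2.8 69.8]
221 [606.7 139.4 176. ] [-4.   2.8 67.9]
229 [612.4 140.3 177.4] [-9.8  2.8 66.4]
237 [618.1 141.1 178.8] [-15.6   2.8  65.1]
245 [624.  142.1 179.7] [-21.5   2.8  64.2]
253 [705.9 156.4  -1.6] [-104.7    4.7  245.4]
```

>>> {"op": "servo_tool", "data": {"angular": [[0, 0, 0], [0, 0, 0], [0, 0, 0], [0, 0, 0], [0, 0, 0], [0, 0, 0], [0, 0, 0], [0, 0, 0], [0, 0, 0], [0, 0, 0]], "slide": [[-1, 2.4, -30], [-1, 2.4, -60], [-1, 2.4, -85], [-1, 2.4, -98], [-1, 2.4, -98], [-1, 2.4, -98], [-1, 2.4, -98], [-1, 2.4, -98], [-1, 2.4, -98], [-1, 2.4, -98]], "grip": [0, 0, 0, 0, 0, -0.4, -0.8, -0.8, -0.8, -0.8]}}

```text
time: 39.23
tool_pos: [602.9, 139.2, 146.9]
tcp_rot: [-3.14, 0.002, -2.988]
contact_force: [2.1, -11.2, 2.8]
grip_width: 17.1
```

Run:
```python
import numpy as np
from h import *
o=bot.get_obs();print(o['tool_pos'],o['grip_width'],o['contact_force'])
for yaw in (8.7,7.9):
  a=np.radians(yaw)
  P=lambda th:np.array([75-118.6*np.cos(np.radians(17.67+th)),62+118.6*np.sin(np.radians(17.67+th))])
  for k,(t0,ts) in enumerate([(102,np.arange(97,51,-5)),(52,np.arange(47,1,-5))]):
    print([[round(float(d[0]*np.cos(a)),1),round(float(d[0]*np.sin(a)),1),round(float(d[1]),1)] for d in (P(t)-P(t0) for t in ts)])
```

```text
[602.9 139.2 146.9] 17.13942213788444 [  2.1 -11.2   2.8]
[[-9.1, -1.4, 4.7], [-18.6, -2.8, 8.6], [-28.3, -4.3, 11.7], [-38.3, -5.9, 13.9], [-48.5, -7.4, 15.2], [-58.7, -9.0, 15.5], [-68.9, -10.5, 15.0], [-79.1, -12.1, 13.6], [-89.0, -13.6, 11.3], [-98.8, -15.1, 8.2]]
[[-9.4, -1.4, -4.0], [-18.5, -2.8, -8.8], [-27.1, -4.1, -14.5], [-35.1, -5.4, -20.8], [-42.6, -6.5, -27.8], [-49.5, -7.6, -35.5], [-55.7, -8.5, -43.7], [-61.1, -9.4, -52.5], [-65.8, -10.1, -61.7], [-69.7, -10.7, -71.3]]
[[-9.1, -1.3, 4.7], [-18.6, -2.6, 8.6], [-28.4, -3.9, 11.7], [-38.4, -5.3, 13.9], [-48.6, -6.7, 15.2], [-58.8, -8.2, 15.5], [-69.1, -9.6, 15.0], [-79.2, -11.0, 13.6], [-89.2, -12.4, 11.3], [-99.0, -13.7, 8.2]]
[[-9.4, -1.3, -4.0], [-18.5, -2.6, -8.8], [-27.1, -3.8, -14.5], [-35.2, -4.9, -20.8], [-42.7, -5.9, -27.8], [-49.6, -6.9, -35.5], [-55.8, -7.7, -43.7], [-61.3, -8.5, -52.5], [-65.9, -9.1, -61.7], [-69.8, -9.7, -71.3]]
```

>>> {"op": "servo_tool", "data": {"angular": [[0, 0, 0], [0, 0, 0], [0, 0, 0], [0, 0, 0], [0, 0, 0], [0, 0, 0], [0, 0, 0], [0, 0, 0], [0, 0, 0], [0, 0, 0]], "slide": [[-9.1, -2.9, 4.7], [-18.6, -4.3, 8.6], [-28.3, -5.8, 11.7], [-38.3, -7.4, 13.9], [-48.5, -8.9, 15.2], [-58.7, -10.5, 15.5], [-68.9, -12, 15], [-79.1, -13.6, 13.6], [-89, -15.1, 11.3], [-98.8, -16.6, 8.2]], "grip": [-0.8, -0.8, -0.8, -0.8, -0.8, -0.8, -0.8, -0.8, -0.8, -0.8]}}

```text
time: 40.07
tool_pos: [504.7, 123.3, 156.3]
tcp_rot: [-3.141, 0.006, -2.988]
contact_force: [0.7, -2.1, 7.8]
grip_width: 17.6
```

>>> {"op": "servo_tool", "data": {"angular": [[0, 0, 0], [0, 0, 0], [0, 0, 0], [0, 0, 0], [0, 0, 0], [0, 0, 0], [0, 0, 0], [0, 0, 0], [0, 0, 0], [0, 0, 0]], "slide": [[-9.4, -1.4, -4], [-18.5, -2.8, -8.8], [-27.1, -4.1, -14.5], [-35.1, -5.4, -20.8], [-42.6, -6.5, -27.8], [-49.5, -7.6, -35.5], [-55.7, -8.5, -43.7], [-61.1, -9.4, -52.5], [-65.8, -10.1, -61.7], [-68.5, -10.5, -68]], "grip": [-0.8, -0.8, -0.8, -0.8, -0.8, -0.8, -0.8, -0.8, -0.8, -0.8]}}

```text
time: 40.9
tool_pos: [432.2, 111.6, 85.8]
tcp_rot: [-3.14, -0.004, -2.988]
contact_force: [-7.8, -7.9, 5.8]
grip_width: 17.3
```

Run:
```python
from h import *
o=bot.get_obs();print(o['tool_pos'],o['grip_width'],o['contact_force'])
c=cam('scene');save(c,'s17',(300,130,500,250),4)
```

```text
[432.2 111.6  85.8] 17.293393953491606 [-7.8 -7.9  5.8]
```

View pics/s17.png

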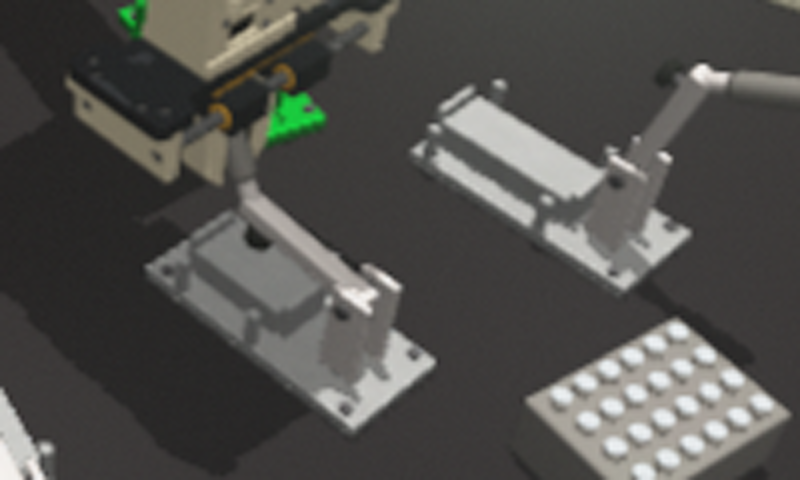

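>>> {"op": "servo_tool", "data": {"angular": [[0, 0, 0], [0, 0, 0], [0, 0, 0], [0, 0, 0], [0, 0, 0], [0, 0, 0], [0, 0, 0], [0, 0, 0], [0, 0, 0], [0, 0, 0]], "slide": [[-1, 0, -3], [-1.5, 0, -5], [-1.5, 0, -5], [-1.5, 0, -5], [-1.5, 0, -5], [-1.5, 0, -5], [-1.5, 0, -5], [-1.5, 0, 20], [-1.5, 0, 55], [-1.5, 0, 90]], "grip": [-0.8, -0.8, -0.8, -0.5, -0.2, 0, 0, 0, 0, 0]}}

```text
time: 41.78
tool_pos: [432.7, 113.0, 176.7]
tcp_rot: [3.141, -0.002, -2.989]
contact_force: [0.9, 0.0, 0.0]
grip_width: 46.0
```

>>> {"op": "servo_tool", "data": {"angular": [[0, 0, 0], [0, 0, 0], [0, 0, 0], [0, 0, 0]], "slide": [[0, 0, 30], [0, 0, 65], [0, 0, 72], [0, 0, 72]], "grip": [0, 0, 0, 0]}}

```text
time: 42.12
tool_pos: [434.8, 113.2, 250.5]
tcp_rot: [-3.141, 0.006, -2.988]
contact_force: [0.7, -0.4, 0.0]
grip_width: 46.0
```

Run:
```python
from h import *
o=bot.get_obs();print(o['tool_pos'],np.degrees(o['tcp_rot']),o['contact_force'])
c=cam('scene');save(c,'s18',(300,130,500,250),4)
```

```text
[434.8 113.2 250.5] [-180.     0.4 -171.2] [ 0.7 -0.4  0. ]
```

View pics/s18.png

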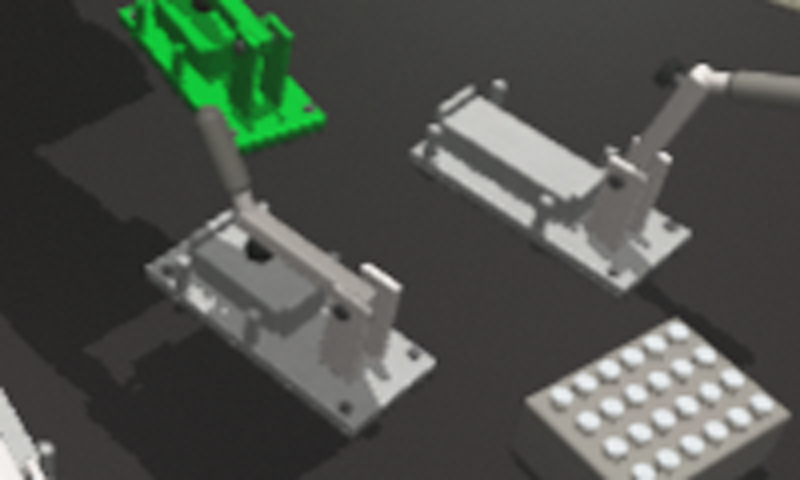

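>>> {"op": "servo_tool", "data": {"angular": [[0, 0, 0], [0, 0, -0.8], [0, 0, -0.8], [0, 0, -0.8], [0, 0, -0.8], [0, 0, -0.8], [0, 0, -0.8], [0, 0, -0.8], [0, 0, -0.8], [0, 0, -0.8]], "slide": [[20, 27, 0], [42, 56, 0], [64, 86, 0], [86, 116, 0], [108, 145, 0], [130, 175, 0], [152, 205, 0], [176, 237, 0], [176, 237, 0], [176, 237, 0]], "grip": [0, 0, 0, 0, 0, 0, 0, 0, 0, 0]}}

```text
time: 43.0
tool_pos: [609.0, 351.0, 242.0]
tcp_rot: [-3.14, -0.007, -3.001]
contact_force: [-0.1, -0.7, 0.6]
grip_width: 46.2
```

>>> {"op": "servo_tool", "data": {"angular": [[0, 0, 0], [0, 0, 0], [0, 0, 0]], "slide": [[0, 0, 0], [0, 0, 0], [0, 0, 0]], "grip": [0, 0, 0]}}

```text
time: 43.25
tool_pos: [608.9, 348.8, 248.8]
tcp_rot: [3.141, 0.0, -3.004]
contact_force: [-0.2, -0.6, 0.5]
grip_width: 45.5
```

Run:
```python
from h import *
o=bot.get_obs();print(o['tool_pos'],np.degrees(o['tcp_rot']))
c=cam('wrist');save(c,'w19');P=cloud(c);M=Ro.from_euler('xyz',o['tcp_rot']).as_matrix()
for v in range(165,255,10):
    us=[u for u in range(290,360) if 140<P[v,u,2]<190 and c['range_z'][v,u]>0]
    if us:
        u=(us[0]+us[-1])/2; p=P[v,int(u)];print(v,us[0],us[-1],p,M.T@(p-o['tool_pos']))
```

```text
[608.9 348.8 248.8] [ 180.     0.  -172.1]
165 316 331 [575.  345.4 153.5] [34.1  1.3 95.3]
175 317 331 [582.1 347.2 157.8] [26.8  2.1 91. ]
185 313 334 [589.1 347.3 163.8] [19.9  1.3 85. ]
195 313 335 [596.3 349.1 166. ] [12.5  2.1 82.8]
205 313 335 [603.3 350.1 169.6] [ 5.4  2.1 79.2]
215 313 335 [610. 351. 174.] [-1.4  2.1 74.8]
225 313 335 [617.1 352.  176.4] [-8.6  2.1 72.4]
235 313 335 [624.3 353.  178.6] [-15.8   2.1  70.2]
245 317 332 [632.1 354.1 179.2] [-23.7   2.1  69.6]
```

View pics/w19.png

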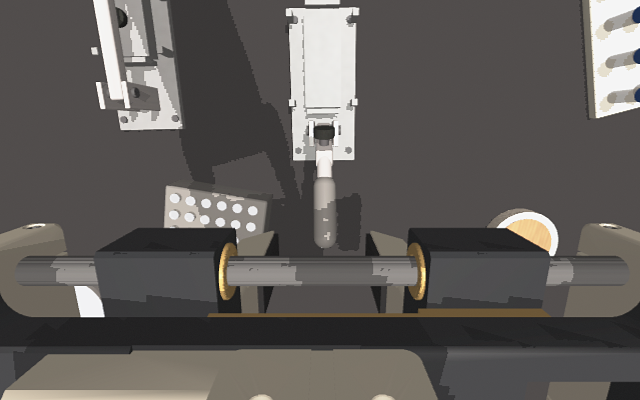

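>>> {"op": "servo_tool", "data": {"angular": [[0, 0, 0], [0, 0, 0], [0, 0, 0], [0, 0, 0], [0, 0, 0], [0, 0, 0], [0, 0, 0], [0, 0, 0], [0, 0, 0], [0, 0, 0]], "slide": [[0.5, 1, -30], [0.5, 1, -60], [0.5, 1, -88], [0.5, 1, -102.5], [0.5, 1, -102.5], [0.5, 1, -102.5], [0.5, 1, -102.5], [0.5, 1, -102.5], [0.5, 1, -102.5], [0.5, 1, -102.5]], "grip": [0, 0, 0, 0, 0, -0.4, -0.8, -0.8, -0.8, -0.8]}}

```text
time: 44.13
tool_pos: [610.4, 351.2, 146.8]
tcp_rot: [3.141, 0.002, -3.003]
contact_force: [0.4, 2.0, 6.1]
grip_width: 17.6
```

>>> {"op": "servo_tool", "data": {"angular": [[0, 0, 0], [0, 0, 0], [0, 0, 0], [0, 0, 0], [0, 0, 0], [0, 0, 0], [0, 0, 0], [0, 0, 0], [0, 0, 0], [0, 0, 0]], "slide": [[-9.1, -1.3, 4.7], [-18.6, -2.6, 8.6], [-28.4, -3.9, 11.7], [-38.4, -5.3, 13.9], [-48.6, -6.7, 15.2], [-58.8, -8.2, 15.5], [-69.1, -9.6, 15], [-79.2, -11, 13.6], [-89.2, -12.4, 11.3], [-99, -13.7, 8.2]], "grip": [-0.8, -0.8, -0.8, -0.8, -0.8, -0.8, -0.8, -0.8, -0.8, -0.8]}}

```text
time: 44.97
tool_pos: [512.5, 336.6, 156.1]
tcp_rot: [-3.141, 0.006, -3.003]
contact_force: [1.5, -4.8, 7.1]
grip_width: 17.4
```

>>> {"op": "servo_tool", "data": {"angular": [[0, 0, 0], [0, 0, 0], [0, 0, 0], [0, 0, 0], [0, 0, 0], [0, 0, 0], [0, 0, 0], [0, 0, 0], [0, 0, 0], [0, 0, 0]], "slide": [[-9.4, -1.3, -4], [-18.5, -2.6, -8.8], [-27.1, -3.8, -14.5], [-35.2, -4.9, -20.8], [-42.7, -5.9, -27.8], [-49.6, -6.9, -35.5], [-55.8, -7.7, -43.7], [-61.3, -8.5, -52.5], [-65.9, -9.1, -61.7], [-68.5, -9.5, -68]], "grip": [-0.8, -0.8, -0.8, -0.8, -0.8, -0.8, -0.8, -0.8, -0.8, -0.8]}}

```text
time: 45.8
tool_pos: [439.8, 325.6, 85.4]
tcp_rot: [-3.138, -0.005, -3.002]
contact_force: [-7.9, -9.3, 6.0]
grip_width: 17.5
```

Run:
```python
from h import *
o=bot.get_obs();print(o['tool_pos'],o['grip_width'],o['contact_force'])
c=cam('scene');save(c,'s20',(300,130,500,250),4)
```

```text
[439.8 325.6  85.4] 17.47015744119108 [-7.9 -9.3  6. ]
```

View pics/s20.png

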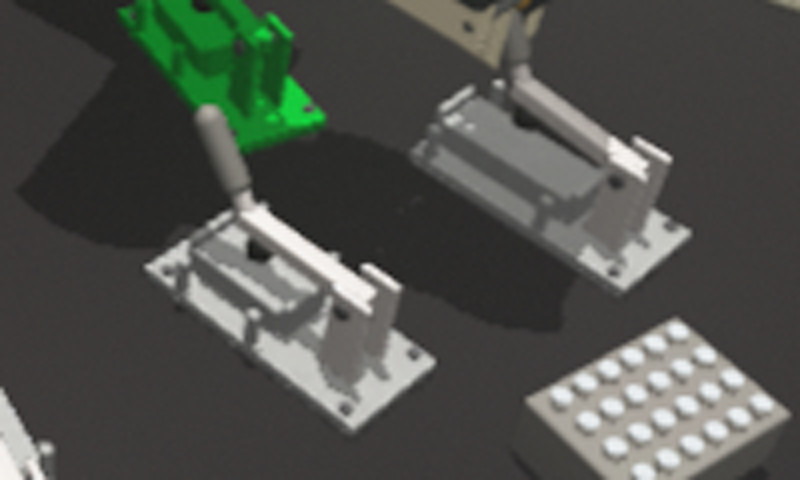

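>>> {"op": "servo_tool", "data": {"angular": [[0, 0, 0], [0, 0, 0], [0, 0, 0], [0, 0, 0], [0, 0, 0], [0, 0, 0], [0, 0, 0], [0, 0, 0], [0, 0, 0], [0, 0, 0]], "slide": [[-1, 0, -3], [-1.5, 0, -5], [-1.5, 0, -5], [-1.5, 0, -5], [-1.5, 0, -5], [-1.5, 0, -5], [-1.5, 0, -5], [-1.5, 0, 20], [-1.5, 0, 55], [-1.5, 0, 90]], "grip": [-0.8, -0.8, -0.8, -0.5, -0.2, 0, 0, 0, 0, 0]}}

```text
time: 46.68
tool_pos: [440.5, 327.5, 176.2]
tcp_rot: [-3.141, -0.002, -3.003]
contact_force: [1.4, 1.1, 0.0]
grip_width: 45.9
```

>>> {"op": "servo_tool", "data": {"angular": [[0, 0, 0], [0, 0, 0], [0, 0, 0], [0, 0, 0], [0, 0, 0], [0, 0, 0], [0, 0, 0], [0, 0, 0], [0, 0, 0], [0, 0, 0]], "slide": [[0, 0, 30], [0, 0, 65], [-25, 15, 72], [-50, 35, 72], [-75, 55, 72], [-100, 75, 72], [-120, 95, 72], [-120, 95, 72], [-120, 95, 72], [-120, 95, 72]], "grip": [0, 0, 0, 0, 0, 0, 0, 0, 0, 0]}}

```text
time: 47.52
tool_pos: [321.2, 422.6, 247.7]
tcp_rot: [3.142, 0.001, -3.002]
contact_force: [-0.4, 0.0, -0.3]
grip_width: 45.9
```

Run:
```python
from h import *
o=bot.get_obs();print(o['tool_pos'],np.degrees(o['tcp_rot']),o['contact_force'])
c=cam('scene');save(c,'s21')
c=cam('top');save(c,'t21');rects(c,58,74,66,150); rects(c,35,74,40,150)
```

```text
[321.2 422.6 247.7] [ 180.    0. -172.] [-0.4  0.  -0.3]
px [462.1 201.2] c 437.7 -340.8 size 63.8 48.7 yaw 5.0
px [459.8 202.3] c 439.3 -344.0 size 99.7 64.2 yaw 5.9
px [222.3 120. ] c 682.8 228.3 size 111.1 78.8 yaw 89.0
```

View pics/s21.png

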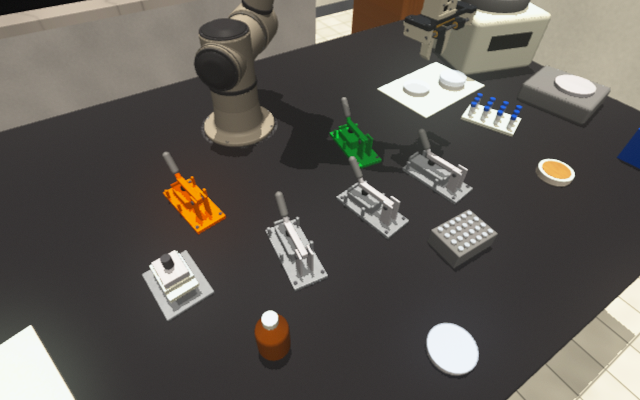

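View pics/t21.png

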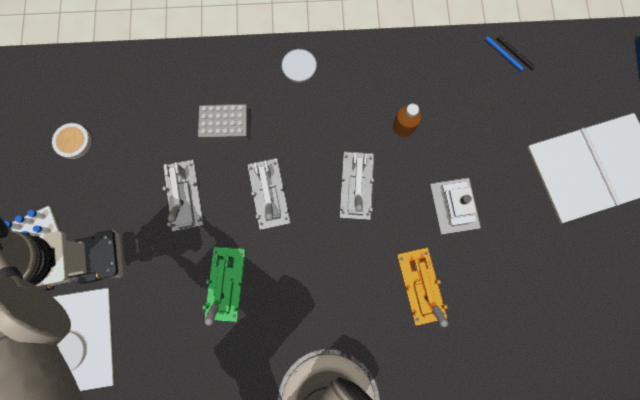

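Run:
```python
from h import *
c=cam('top');save(c,'t22',(425,170,490,240),8)
s=cam('scene');save(s,'s22',(130,235,230,325),7)
```

```text
(no output)
```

View pics/t22.png

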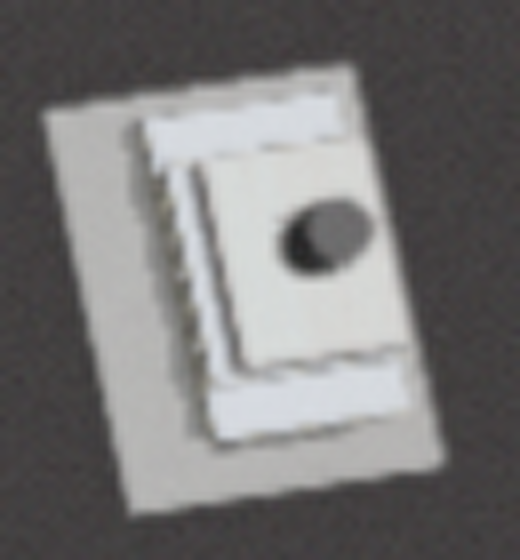

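View pics/s22.png

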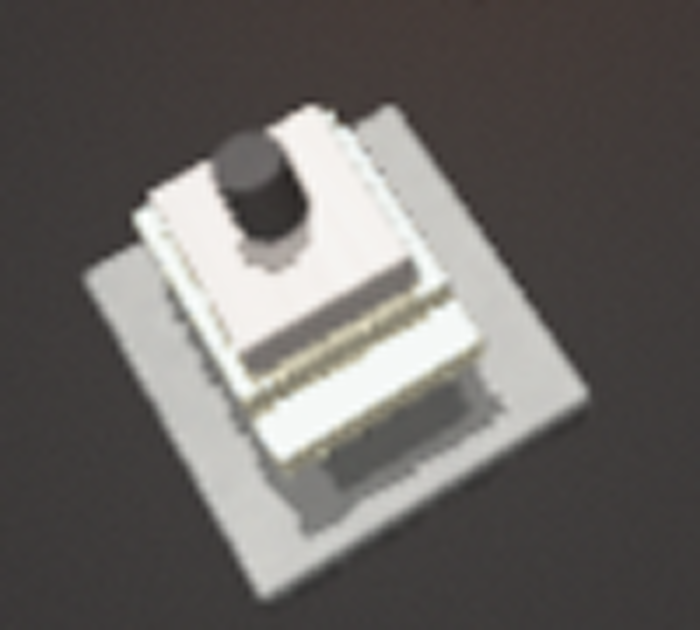

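```bash
python3 -c "
from plant import bot
print(bot.close_job())"
```

```text
the job is handed in; nothing more can be done
None
```

The job is done and handed in at about 47.5 s on the robot's clock, against the 210 s limit. No verdict was reported.

**What was there:** `jig_long` and `jig_short` held plates. `jig_mid` was empty, so I left its clamp alone.

**What I did:**
1. Swung the long and short clamps over past centre to their stops.
2. Piled `plate_long` and then `plate_short` on the stand.
3. Set the weight on top by its knob.
4. Swung both opened clamps back down shut.

**Last checks:**
- **Pile, wrist camera:** right after each piece was set down, the plates measured within about 0.5 mm of the stand's centre and the weight within about 1 mm. All were in line with the stand to within about 0.3 degrees.
- **Clamps:** in the final pictures both reopened clamps lie level like the untouched one.
- **Bystanders:** the bottle and tip rack appear where they started.
- **Forces:** wrist force readings, taken between moves, stayed at about 12 N or less.

**One disagreement:** the final top view put the weight 1.5 to 2 mm further along y than the wrist view did. That is within the 2 mm calibration tolerance. Close-up pictures show plate margin on both sides of the weight, so I took it as camera error.

I saw neither the weight being knocked aside nor the grip slackening.

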